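# Set the topping jar's dial to its largest opening and shake the hazelnuts into the pan

### The arm

A 7-joint arm with a two-finger parallel gripper is mounted at the origin on a cart in front of the work surface, level with it; the furniture and walls round the work are solid. World frame = base frame: x ahead of the robot, y to its left, z up, the work surface at z = 0. Lengths are in m, angles in degrees, forces in N, time in s.
With the tool pointing down it reaches from about 0.4 to 0.925 m from the base axis. Payload 5.6 kg.
Tool frame: the origin (TCP) lies at the very end of the fingers, on their centre line; the grasp point (between the pads) lies 19 mm behind it (manip.hold_point_z is the distance from the TCP to the grasp point, in m); z points along the fingers, y is the line along which they close (so a half turn about z gives the same grasp; the last joint's range is limited). The gripper opens to 85 mm and grips with 20 to 120 N. Pads are 22 mm wide; open, the fingers measure 114 mm over their backs; the gripper's body (76 mm by 85 mm) begins 54 mm behind the grasp point. The pads swing forward as they close: fully open they stand 13 mm farther back than shut.
Start: joints at [72.823, 26.786, -0.665, 91.828, 0.344, 61.387, -3.226], TCP at [0.165, -0.629, 0.199] pointing down, gripper open.
Joint ranges: [-144.91, 144.91], [-17.63, 115.5], [-89.93, 88.59], [15.96, 139.68], [-74.01, 254.01], [8.47, 105.57], [-167.45, 167.45]. Speed limits (degrees/s): [147.25, 147.25, 180, 180, 180, 180, 180].

### API

Orientations are given as [roll, pitch, yaw] about the fixed x, y, z axes, in that order (R = Rz(yaw) Ry(pitch) Rx(roll)).
In Python, from rig import observe, optics, manip gives the robot as it stands.
- The arm moves only by the tool apply_moves, never from a script. Its argument "commands" is a list of rows, each a list of 6 numbers: the shift along the tool's x, y, z each as a share of 0.02 m, from -1 to 1, then the turn, a rotation vector about the tool's x, y, z each as a share of 6 degrees, from -1 to 1. A call has 1 to 8 rows; each row shifts and turns the commanded pose from where the row before left it, along the tool's axes as they then stand; what a row does not reach is not made up. A row lasts 1/12 s, in which the tool goes at most 41.7 mm and 7.16 degrees, less where a joint would pass 70% of its speed; a pose out of reach is approached as far as the arm can. A call with a number of a shift or a turn outside -1 to 1 is refused whole. A call with a gripper value outside its range is refused whole. "claw" is the opening, from -1 (shut) to 1 (fully open), so that 0 is half open, set as the call begins (left out, the last holds). The fingers move at their own pace and stop on an object; "newtons" is the grip in N (left out, the last holds). Time passes only in rows, so rows that do not move let the fingers close. It gives the time, the measured TCP pose, the force, the opening and the grip force at its end, in the units of the state.
- observe(): the state, without advancing time (a new reading comes with each control period).
- optics.capture(name): name is "scene" or "top" or "wrist"; returns the picture (420x560x3 uint8, red, green, blue); there is no depth.
- optics.camera_params(name): a dict with "vfov" (degrees; the focal length in pixels is half the picture's height over the tangent of half this angle, whatever the lens; pixels are square), "cx", "cy" (the principal point, pixels), "rvec" (rotation vector, rad) and "tvec" (3), from world to camera coordinates, as OpenCV has them. Camera axes: x right, y down, z forward; pixel columns grow to the right and rows downward; lengths in m; the calibration is good to about 2 mm. The wrist camera is an equidistant fisheye: a pixel r from the principal point sees the ray r / f radians off the axis. A picture is of the moment at which its call begins: read the wrist's pose just before it. camera_params takes no time and is no camera call; for the wrist camera it gives the pose at the moment of the call.
- manip.finish_job(): hands the job in; it is judged then, once.
The state is a dict: "time": time; "joint_pos": joint angles; "joint_velocities": joint speeds; "tau": joint torques, N m; "position": TCP position; "tool_rot": TCP orientation; "wrist_force": force on the tool from outside, world axes, zero at the start; "ft_torque": the same for the moment, N m; "width": finger opening in m; "gripper_force": force on a finger pad.
Only numpy, scipy, OpenCV 4.12 (cv2) and the standard library are available. Lean on these libraries where they do the work, as an engineer would, in place of code of your own. Each camera call takes 0.05 s, during which the arm holds its last target. There are 200 camera calls.

### The job

With the topping jar still standing in the spice rack, turn its dial lid all the way to the largest opening. Then take the jar out, tip it over the frying pan and shake out all six hazelnuts into the pan for toasting, and put the jar back in its bay leaning on the back board, lid up and the dial left as set. Leave the small spice jars and the wooden spoon where they are and do not shove the pan.

Things in the scene. Friction and masses are not known exactly. Their poses are not given: they have to be found in the camera images.
- shaker: Clear topping jar, 126 mm tall, 0.3 to 0.4 kg full: body 58 x 58 mm square, its corners tapering above 66 mm to a round neck (56 mm across, from 95 mm), then the dial lid. Origin: centre of the underside; z: towards the lid; -x: label side; +x: side on the rack's back board. It leans back 25 degrees, only resting in the middle bay (4 mm play a side). Its flat +y and -y sides are free above 40 mm from the underside.
- dial_top (a point): Middle of the top of the round fluted dial lid, on the jar's axis, 126 mm from its underside. The dial is 62 mm across and 19 mm tall; below it are 12 mm of neck, then the jar's shoulders. It can be gripped anywhere round its rim.
- dial (a joint): Turn of the dial, rad; grows counter-clockwise seen from above the lid. It has three openings 120 degrees apart. 0 (a stop): five 4 mm slits are over the spout; 2.09: a curved slot 12 mm wide; 4.19 (the other stop): the large pie-slice opening, 110 degrees wide. It starts near the middle setting, is stiff (about 0.12 N m) and stays where it is left. Nuts pass the large one only.
- spout (a point): The jar's outlet: a fixed black deck under the dial closes the neck but for one pie-slice opening, 116 degrees wide, on the +x side, reaching out to the neck's wall. This point is on the lid, 15 mm from the jar's axis towards +x. Only here can nuts leave, so the +x side must be the lower one when the jar is tipped, mouth at least some 30 degrees below level.
- rack: Fixed reclined spice rack of light wood, 246 mm wide along its y, three bays 66 mm wide between 12 mm walls. Origin: on the worktop under the seat of the middle bay; +x: the way the jars lean, away from its open front; z up. A bay's floor and back board are square to each other, tilted back 25 degrees; measured along a jar the bay's walls are 40 mm and the back board 62 mm tall.
- seat (a point): Middle of the sloping floor of the rack's middle bay, 34 mm over the worktop: the centre of the jar's underside rests here.
- nut_1: A whole hazelnut, 15 to 16 mm across, 10 g. Origin: its centre. Six of them lie loose in the shaker.
- nut_2: A whole hazelnut, 15 to 16 mm across, 10 g. Origin: its centre. In the shaker.
- nut_3: A whole hazelnut, 15 to 16 mm across, 10 g. Origin: its centre. In the shaker.
- nut_4: A whole hazelnut, 15 to 16 mm across, 10 g. Origin: its centre. In the shaker.
- nut_5: A whole hazelnut, 15 to 16 mm across, 10 g. Origin: its centre. In the shaker.
- nut_6: A whole hazelnut, 15 to 16 mm across, 10 g. Origin: its centre. In the shaker.
- pan_mid (a point): Centre of the floor of the frying pan, where the nuts come to lie. The pan is black, round, some 270 mm across the rim and 210 mm across the flat floor; its rim is 45 mm above this point.
- frying_pan: The loose frying pan (0.8 kg) on the hob, its handle pointing to the right. Origin: on its underside, 70 mm from the bowl's centre towards the handle.
- spice_left: Small spice jar with dark cap, 41 mm across, 105 mm tall, loose in the rack's left bay (its +y side), its axis 89 mm from the shaker's. Origin: centre of its underside; leave it alone.
- spice_right: The like small spice jar in the right bay (-y side). Leave it alone.
- wooden_spoon: Wooden spoon, 297 mm long, lying on the worktop between rack and hob. Origin: on its underside, near its middle. Leave it alone.

How it is judged:
By the outcome, as a careful person would: the job done as asked, in the order asked, and still so for the second after the job is handed in, with the robot touching nothing.
It also fails if it takes over 72 s, if anything falls off the work surface, if the arm or the gripper's body presses on something with over 40 N, if the wrist force passes 120 N, or if a joint passes its speed limit or range.

## Working session

There is one attempt and no reset: what is moved stays moved. The work goes in short steps, Python scripts to look and compute and a tool call to move; the robot and the scene stay as the last step left them, time stands still between calls to the robot, and variables do not carry over. Pictures are saved under pics/ and viewed, at most 10 in all, crops included, and the job is handed in when it is done.

Besides the shell and the picture viewer there is one more tool, called after "Call:" by a JSON object that holds its "name" and its "arguments". apply_moves: Moves the arm, as the interface text tells. Shift numbers are shares of 0.02 m and turn numbers shares of 6 degrees, none past 1 either way. Its arguments: {"type":"object","properties":{"commands":{"type":"array"},"claw":{"type":"number"},"newtons":{"type":"number"}},"required":["commands"]}

```bash
ls; mkdir -p pics
python3 - <<'E'
from rig import observe, optics, manip
import cv2, json
s=observe(); print({k:s[k] for k in('time','position','tool_rot','width')})
a=[]
for n in("scene","top"):
    im=optics.capture(n); cv2.imwrite(f"pics/{n}0.png",im[:,:,::-1]); print(n,optics.camera_params(n))
print(optics.camera_params("wrist"), manip.hold_point_z)
E
```

```text
pics
{'time': 0.0, 'position': array([ 0.16486902, -0.62809099,  0.19811351]), 'tool_rot': array([-1.79895522e+02,  5.18073950e-03,  1.47070321e+01]), 'width': 0.08535018476601756}
scene {'vfov': 45.664683379758884, 'cx': 278.7853528624225, 'cy': 213.4606856241455, 'rvec': array([ 0.8341397 , -2.27041888,  1.42063517]), 'tvec': array([0.41045705, 0.27670141, 1.01456017])}
top {'vfov': 44.23900786477531, 'cx': 287.0766386150869, 'cy': 214.92978762659217, 'rvec': array([ 2.02587582, -2.20189024,  0.2146997 ]), 'tvec': array([0.03010589, 0.56557686, 1.32208362])}
{'vfov': 65.70646984690485, 'cx': 279.9896727713548, 'cy': 208.0736610874053, 'rvec': array([-2.31406521,  1.78432875,  0.24081174]), 'tvec': array([-0.64999518, -0.03314516,  0.37877277])} 0.0187
```

View pics/scene0.png

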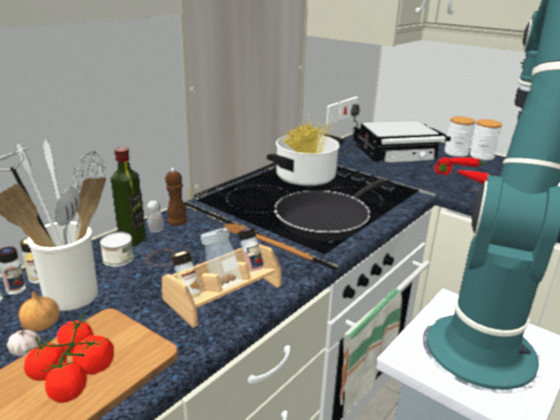

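View pics/top0.png

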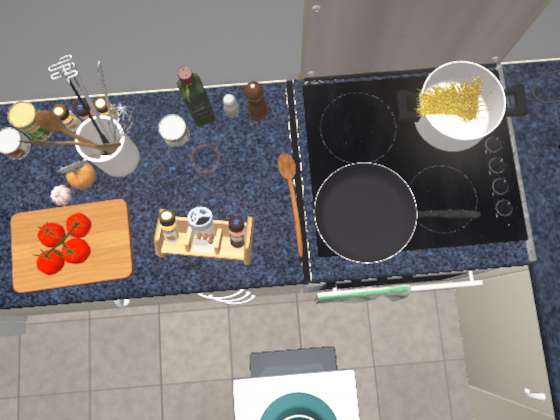

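The top view shows the rack at about (155–252, 208–262), with the shaker dial near (200, 218). The pan is centred at about (366, 212) and the spoon lies along x≈293. Next I'll enlarge the rack and compute rough positions.

```bash
cat > h.py <<'E'
import numpy as np, cv2
from scipy.spatial.transform import Rotation as R
from rig import observe, optics, manip
def cam(n, p=None):
    p=p or optics.camera_params(n); f=210/np.tan(np.radians(p['vfov']/2))
    M=R.from_rotvec(p['rvec']).as_matrix(); return f,p['cx'],p['cy'],M,-M.T@np.array(p['tvec'])
def ray(n,u,v,p=None):
    f,cx,cy,M,c=cam(n,p); x,y=(u-cx)/f,(v-cy)/f
    if n=='wrist':
        r=np.hypot(x,y); k=np.sin(r)/r if r>1e-9 else 1; d=np.array([x*k,y*k,np.cos(r)])
    else: d=np.array([x,y,1.]); d/=np.linalg.norm(d)
    return c,M.T@d
def onz(n,u,v,z,p=None):
    c,d=ray(n,u,v,p); return c+d*(z-c[2])/d[2]
def proj(n,P,p=None):
    f,cx,cy,M,c=cam(n,p); q=M@(np.array(P,float)-c)
    if n=='wrist':
        r=np.hypot(q[0],q[1]); t=np.arctan2(r,q[2]); s=t/r if r>1e-9 else 0; return np.array([cx+f*q[0]*s,cy+f*q[1]*s])
    return np.array([cx+f*q[0]/q[2],cy+f*q[1]/q[2]])
def cross(r1,r2):
    (a,d),(b,e)=r1,r2; s=np.linalg.lstsq(np.c_[d,-e],b-a,rcond=None)[0]
    p,q=a+s[0]*d,b+s[1]*e; return (p+q)/2,np.linalg.norm(p-q)
E
python3 - <<'E'
from h import *
a=cv2.imread('pics/top0.png')[195:275,145:265]; b=cv2.imread('pics/scene0.png')[215:325,155:290]
a=cv2.resize(a,(600,400),interpolation=cv2.INTER_CUBIC)
cv2.imwrite('pics/ta.png',a)
b=cv2.resize(b,(675,550),interpolation=cv2.INTER_CUBIC); cv2.imwrite('pics/sb.png',b)
print(onz('top',200,218,.13),onz('top',366,212,.055),[onz('top',u,212,.055) for u in(315,417)])
print([onz('top',*q,.0) for q in((156,258),(250,262),(300,253),(287,155))])
E
```

```text
[0.56184357 0.20352149 0.13      ] [ 0.55684325 -0.2279999   0.055     ] [array([ 0.56828701, -0.09215536,  0.055     ]), array([ 0.54541694, -0.36363741,  0.055     ])]
[array([0.48785219, 0.35047784, 0.        ]), array([0.45543612, 0.0942686 , 0.        ]), array([ 0.46869127, -0.04406875,  0.        ]), array([ 0.7515721 , -0.03168172,  0.        ])]
```

View pics/ta.png

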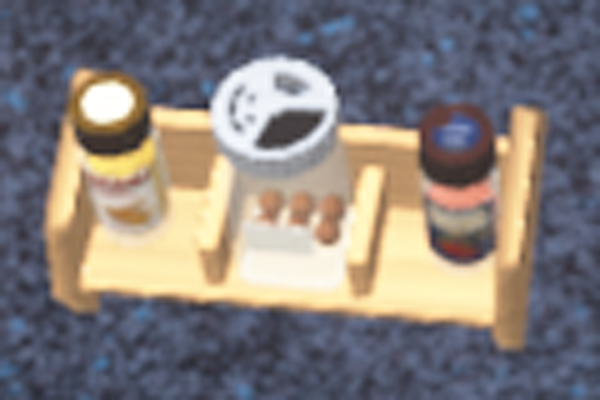

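View pics/sb.png

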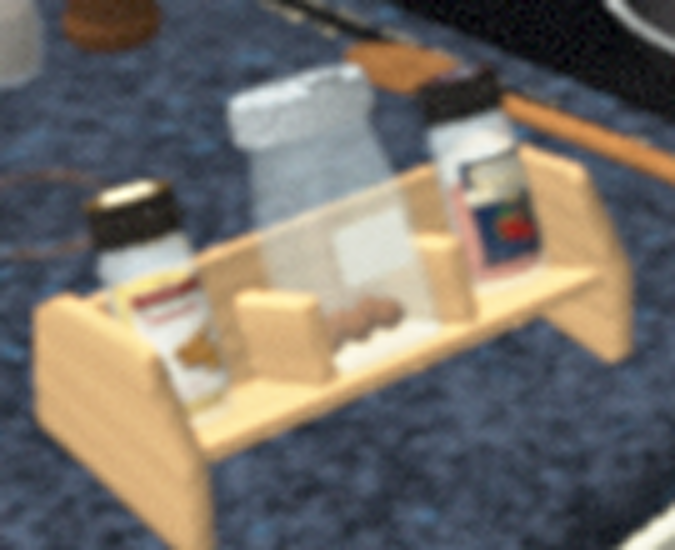

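The crops show the dial top at crop (273, 108), with the pie opening at lower right and the slot facing +x. The spice caps are at (108, 100) and (457, 132), and the nuts lie at the front bottom. I'll compute the rack yaw and cross-view points, and plan the transit.

Run:
```python
from h import *
im=cv2.imread('pics/top0.png'); 
L=onz('top',145+108/5,195+100/5,.1256); Rr=onz('top',145+457/5,195+131/5,.1256)
print('caps',L,Rr,np.linalg.norm(L-Rr),'yaw',np.degrees(np.arctan2((L-Rr)[1],(L-Rr)[0]))-90)
# dial bright mask top
hsv=cv2.cvtColor(im,cv2.COLOR_BGR2HSV); m=((hsv[:,:,2]>195)&(hsv[:,:,1]<60)).astype(np.uint8)*255
m[:205]=0;m[232:]=0;m[:,:185]=0;m[:,216:]=0
c=max(cv2.findContours(m,0,2)[0],key=cv2.contourArea); print(cv2.fitEllipse(cv2.convexHull(c)),cv2.boundingRect(c))
print('dial top',onz('top',145+273/5,195+107/5,.1482))
# two view
print(cross(ray('top',145+273/5,195+107/5),ray('scene',155+300/5,215+85/5)))
f,cx,cy,M,cc=cam('wrist'); s=observe(); T=R.from_euler('xyz',s['tool_rot'],degrees=True).as_matrix()
print('cam in tool',T.T@(cc-s['position']),'axes',T.T@M.T)
```

```text
caps [0.57765963 0.28848161 0.1256    ] [0.54679501 0.11273748 0.1256    ] 0.17843380057905206 yaw -9.960847586616964
((199.2918243408203, 216.38079833984375), (19.93794059753418, 25.300230026245117), 78.22991943359375) (187, 206, 25, 21)
dial top [0.5621247  0.20135739 0.1482    ]
(array([0.56045193, 0.20003429, 0.14849358]), np.float64(0.003964387966506443))
cam in tool [ 0.06773902  0.00087457 -0.17490638] axes [[ 8.91945758e-05 -9.64801740e-01 -2.62978315e-01]
 [ 9.99999995e-01  7.35135794e-05  6.94678803e-05]
 [-4.76902546e-05 -2.62978319e-01  9.64801742e-01]]
```

```bash
cat >> h.py <<'E'
D=np.array([.5625,.2008,.1482]); psi=-10.
Jr=R.from_euler('z',psi,degrees=True)*R.from_euler('y',25,degrees=True)  # jar frame at rest
jz=Jr.apply([0,0,1]); jx=Jr.apply([1,0,0]); jy=Jr.apply([0,1,0])
def here():
    s=observe(); return s['position'],R.from_euler('xyz',s['tool_rot'],degrees=True)
def plan(p1,R1,n,p0=None,R0=None):
    if p0 is None: p0,R0=here()
    r=(R0.inv()*R1).as_rotvec()/n; S=sum(R.from_rotvec(r*k).as_matrix() for k in range(n))
    s=np.linalg.solve(S,R0.inv().apply(np.array(p1)-p0))
    row=np.r_[s/.02,np.degrees(r)/6]; print(n,'x',np.round(row,2).tolist(),'' if abs(row).max()<=1 else 'TOO BIG'); return row
def dialR(yaw): # tool z=-jz, yaw in tilted frame
    return Jr*R.from_euler('z',yaw-psi,degrees=True)*R.from_euler('x',180,degrees=True)
E
python3 - <<'E'
from h import *
p,r=here(); a=np.array([.45,-.35,.3]); plan(a,r,24)
W=D+.09*jz; plan(W,dialR(15),32,a,r); print(W)
E
```

```text
24 x [0.72, -0.41, -0.21, 0.0, 0.0, 0.0] 
32 x [0.46, -0.75, 0.09, 0.05, -0.12, -0.0] 
[0.5999578  0.19419518 0.2297677 ]
```

Call:
{"name": "apply_moves", "arguments": {"commands": [[0.72,-0.41,-0.21,0,0,0],[0.72,-0.41,-0.21,0,0,0],[0.72,-0.41,-0.21,0,0,0],[0.72,-0.41,-0.21,0,0,0],[0.72,-0.41,-0.21,0,0,0],[0.72,-0.41,-0.21,0,0,0],[0.72,-0.41,-0.21,0,0,0],[0.72,-0.41,-0.21,0,0,0]], "claw": 1}}

```text
time: 0.77
position: [0.2612, -0.5342, 0.2329]
tool_rot: [-180.0, -0.0, 14.8]
wrist_force: [-0.3, -0.4, 0.8]
width: 0.085
gripper_force: 0.0
```

Call:
{"name": "apply_moves", "arguments": {"commands": [[0.72,-0.41,-0.21,0,0,0],[0.72,-0.41,-0.21,0,0,0],[0.72,-0.41,-0.21,0,0,0],[0.72,-0.41,-0.21,0,0,0],[0.72,-0.41,-0.21,0,0,0],[0.72,-0.41,-0.21,0,0,0],[0.72,-0.41,-0.21,0,0,0],[0.72,-0.41,-0.21,0,0,0]]}}

```text
time: 1.43
position: [0.3556, -0.4414, 0.2665]
tool_rot: [-180.0, -0.0, 14.8]
wrist_force: [-0.4, -0.5, -0.4]
width: 0.0851
gripper_force: 0.0
```

Call:
{"name": "apply_moves", "arguments": {"commands": [[0.72,-0.41,-0.21,0,0,0],[0.72,-0.41,-0.21,0,0,0],[0.72,-0.41,-0.21,0,0,0],[0.72,-0.41,-0.21,0,0,0],[0.72,-0.41,-0.21,0,0,0],[0.72,-0.41,-0.21,0,0,0],[0.72,-0.41,-0.21,0,0,0],[0.72,-0.41,-0.21,0,0,0]]}}

```text
time: 2.1
position: [0.4501, -0.3485, 0.3001]
tool_rot: [-180.0, 0.0, 14.8]
wrist_force: [-1.6, 0.1, -0.4]
width: 0.0857
gripper_force: 0.0
```

Call:
{"name": "apply_moves", "arguments": {"commands": [[0.46,-0.75,0.09,0.05,-0.12,0],[0.46,-0.75,0.09,0.05,-0.12,0],[0.46,-0.75,0.09,0.05,-0.12,0],[0.46,-0.75,0.09,0.05,-0.12,0],[0.46,-0.75,0.09,0.05,-0.12,0],[0.46,-0.75,0.09,0.05,-0.12,0],[0.46,-0.75,0.09,0.05,-0.12,0],[0.46,-0.75,0.09,0.05,-0.12,0]]}}

```text
time: 2.77
position: [0.4894, -0.2136, 0.2845]
tool_rot: [-177.6, 5.8, 14.9]
wrist_force: [0.0, 0.2, 0.3]
width: 0.0854
gripper_force: 0.0
```

Run:
```python
from h import *
s=observe(); print(s['time'],s['position'],s['tool_rot'],s['joint_pos'],s['wrist_force'])
plan(D+.09*jz,dialR(15),24)
```

```text
2.7667 [ 0.48936286 -0.21359274  0.28448402] [-177.57335567    5.80612958   14.887584  ] [ 31.93427956  15.92488965 -15.62237566  96.90170178   5.40823481
  74.03963931 -60.35663029] [0.03032747 0.23105914 0.27936647]
24 x [0.47, -0.75, 0.09, 0.06, -0.12, -0.0]
```

Call:
{"name": "apply_moves", "arguments": {"commands": [[0.47,-0.75,0.09,0.06,-0.12,0],[0.47,-0.75,0.09,0.06,-0.12,0],[0.47,-0.75,0.09,0.06,-0.12,0],[0.47,-0.75,0.09,0.06,-0.12,0],[0.47,-0.75,0.09,0.06,-0.12,0],[0.47,-0.75,0.09,0.06,-0.12,0],[0.47,-0.75,0.09,0.06,-0.12,0],[0.47,-0.75,0.09,0.06,-0.12,0]]}}

```text
time: 3.43
position: [0.5289, -0.0782, 0.2671]
tool_rot: [-174.6, 11.6, 15.3]
wrist_force: [-0.1, -0.2, -0.0]
width: 0.0854
gripper_force: 0.0
```

Call:
{"name": "apply_moves", "arguments": {"commands": [[0.47,-0.75,0.09,0.06,-0.12,0],[0.47,-0.75,0.09,0.06,-0.12,0],[0.47,-0.75,0.09,0.06,-0.12,0],[0.47,-0.75,0.09,0.06,-0.12,0],[0.47,-0.75,0.09,0.06,-0.12,0],[0.47,-0.75,0.09,0.06,-0.12,0],[0.47,-0.75,0.09,0.06,-0.12,0],[0.47,-0.75,0.09,0.06,-0.12,0]]}}

```text
time: 4.1
position: [0.5667, 0.0577, 0.2485]
tool_rot: [-171.6, 17.3, 16.0]
wrist_force: [-0.4, -0.3, -0.0]
width: 0.0855
gripper_force: 0.0
```

Call:
{"name": "apply_moves", "arguments": {"commands": [[0.47,-0.75,0.09,0.06,-0.12,0],[0.47,-0.75,0.09,0.06,-0.12,0],[0.47,-0.75,0.09,0.06,-0.12,0],[0.47,-0.75,0.09,0.06,-0.12,0],[0.47,-0.75,0.09,0.06,-0.12,0],[0.47,-0.75,0.09,0.06,-0.12,0],[0.47,-0.75,0.09,0.06,-0.12,0],[0.47,-0.75,0.09,0.06,-0.12,0]]}}

```text
time: 4.77
position: [0.6029, 0.1938, 0.2287]
tool_rot: [-168.3, 23.0, 17.0]
wrist_force: [0.4, 0.0, 0.2]
width: 0.0858
gripper_force: 0.0
```

Run:
```python
from h import *
p=optics.camera_params('wrist'); im=optics.capture('wrist'); s=observe()
cv2.imwrite('pics/w1.png',im[:,:,::-1])
print(s['time'],s['position'],s['tool_rot'],s['joint_pos'])
import pickle; pickle.dump(p,open('pics/w1.pkl','wb'))
print('expected dial px',proj('wrist',D,p), [proj('wrist',D+.031*(np.cos(a)*jx+np.sin(a)*jy),p).round() for a in (0,1.57,3.14,4.71)])
```

```text
4.8167 [0.60238641 0.19801566 0.22750591] [-168.08697311   23.02607809   17.32991182] [ -2.17847269  41.36709771 -22.88652513  71.06297876   0.94425288
  91.82858423 -97.91483047]
expected dial px [278.81129738 205.03736093] [array([294., 172.]), array([245., 190.]), array([264., 236.]), array([312., 220.])]
```

View pics/w1.png

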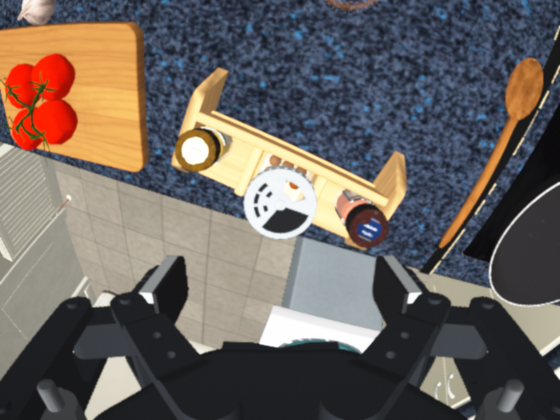

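The wrist view shows the dial at about (280, 203) with radius 36 px. The pie opening is at (290, 220), the slot near (293, 188), and the spice caps at (200, 148) and (362, 226). Next I'll refine the dial centre.

Run:
```python
from h import *
import pickle; p=pickle.load(open('pics/w1.pkl','rb')); im=cv2.imread('pics/w1.png')
hsv=cv2.cvtColor(im,cv2.COLOR_BGR2HSV); m=((hsv[:,:,2]>150)&(hsv[:,:,1]<45)).astype(np.uint8)*255
m[:155]=0;m[245:]=0;m[:,:238]=0;m[:,322:]=0
m=cv2.morphologyEx(m,cv2.MORPH_CLOSE,np.ones((5,5)))
c=max(cv2.findContours(m,0,2)[0],key=cv2.contourArea); h=cv2.convexHull(c)
e=cv2.fitEllipse(h); print(e,cv2.boundingRect(c))
ex=np.array([proj('wrist',D+.031*(np.cos(a)*jx+np.sin(a)*jy),p) for a in np.linspace(0,6.28,40)],np.float32)
print('exp',cv2.fitEllipse(ex))
c0,d=ray('wrist',*e[0],p); t=((D-c0)@jz)/(d@jz); print('centre on lid plane',c0+t*d)
for nm,q in(('L',(200,148)),('R',(363,226))): print(nm,onz('wrist',*q,.1256,p))
P,r=here(); print('err along jz axis of tool', r.apply([0,0,1]),-jz)
```

```text
((276.5198059082031, 207.95347595214844), (74.0996322631836, 115.11882019042969), 17.057247161865234) (238, 155, 79, 90)
exp ((278.8664855957031, 204.00816345214844), (70.55220794677734, 73.04121398925781), 93.0601806640625)
centre on lid plane [0.55981338 0.20197785 0.14952913]
L [0.58157218 0.282675   0.1256    ]
R [0.54837732 0.11916034 0.1256    ]
err along jz axis of tool [-0.42684082  0.08305231 -0.90050499] [-0.41619774  0.07338689 -0.90630779]
```

Run:
```python
from h import *
import pickle; p=optics.camera_params('wrist'); im=optics.capture('wrist')[:,:,::-1].copy(); cv2.imwrite('pics/w2.png',im); pickle.dump(p,open('pics/w2.pkl','wb'))
g=cv2.GaussianBlur(cv2.cvtColor(im,cv2.COLOR_BGR2GRAY),(3,3),0)
def hc(x0,y0,x1,y1,r0,r1,k=25):
    h=cv2.HoughCircles(g[y0:y1,x0:x1],cv2.HOUGH_GRADIENT_ALT if 0 else cv2.HOUGH_GRADIENT,1,20,param1=120,param2=k,minRadius=r0,maxRadius=r1)
    return [] if h is None else h[0][:3]+[x0,y0,0]
dc=hc(215,140,345,270,30,42); print('dial',dc)
ex=np.array([proj('wrist',D+.031*(np.cos(a)*jx+np.sin(a)*jy),p) for a in np.linspace(0,6.28,40)],np.float32); print('exp',cv2.fitEllipse(ex))
for nm,b in(('L',(165,110,235,190)),('R',(325,185,405,270))):
    h=hc(*b,16,26,15); print(nm,h, onz('wrist',*h[0][:2],.1256,p) if len(h) else '')
c0,d=ray('wrist',*dc[0][:2],p); t=((D-c0)@jz)/(d@jz); print(c0+t*d)
v=cv2.resize(im[100:280,150:420],(810,540),interpolation=cv2.INTER_CUBIC)
for h,col in((dc[0],(0,0,255)),): cv2.circle(v,(int((h[0]-150)*3),int((h[1]-100)*3)),int(h[2]*3),col,1)
e=((ex-[150,100])*3).astype(np.int32); cv2.polylines(v,[e],True,(0,255,0),1); cv2.imwrite('pics/w2v.png',v[:,:800])
```

```text
dial [[284.5 202.5  38. ]]
exp ((283.6440124511719, 205.6123809814453), (70.76969146728516, 73.38832092285156), 90.41495513916016)
L [[200.5        148.5         23.20000076]] [0.58073711 0.28629185 0.1256    ]
R [[371.5        230.5         25.39999962]
 [357.5        207.5         18.79999924]] [0.54675813 0.11417864 0.1256    ]
[0.56586555 0.20110968 0.14667954]
```

View pics/w2v.png

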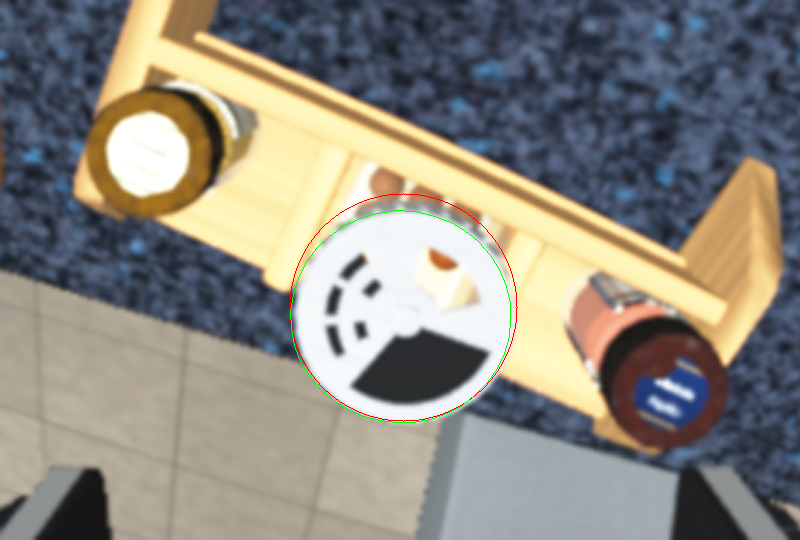

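The expected dial ellipse (green) fits the visible lid. The pie opening points down-right, so it needs roughly 135–140° counter-clockwise to reach the +x side. Next: descend and grip.

Run:
```python
from h import *
p,r=here(); a=D+.06*jz; plan(a,dialR(15),4); plan(D-.031*jz,dialR(15),6,a,dialR(15))
```

```text
4 x [-0.04, 0.02, 0.36, -0.03, 0.02, -0.0] 
6 x [0.0, -0.0, 0.76, 0.0, 0.0, 0.0]
```

Call:
{"name": "apply_moves", "arguments": {"commands": [[-0.04,0.02,0.36,-0.03,0.02,0],[-0.04,0.02,0.36,-0.03,0.02,0],[-0.04,0.02,0.36,-0.03,0.02,0],[-0.04,0.02,0.36,-0.03,0.02,0],[0,0,0.76,0,0,0],[0,0,0.76,0,0,0],[0,0,0.76,0,0,0]]}}

```text
time: 5.45
position: [0.569, 0.1944, 0.162]
tool_rot: [-169.2, 22.4, 16.8]
wrist_force: [-0.2, 0.9, 0.0]
width: 0.0851
gripper_force: 0.0
```

Call:
{"name": "apply_moves", "arguments": {"commands": [[0,0,0.76,0,0,0],[0,0,0.76,0,0,0],[0,0,0.76,0,0,0],[0,0,0,0,0,0]]}}

```text
time: 5.78
position: [0.5477, 0.1974, 0.1187]
tool_rot: [-169.1, 22.7, 16.9]
wrist_force: [0.3, -0.4, -1.1]
width: 0.0854
gripper_force: 0.0
```

Run:
```python
from h import *
s=observe(); print(s['time'],s['position'],s['tool_rot'],s['joint_pos'],s['wrist_force'],s['ft_torque'])
plan(D-.031*jz,dialR(15),1)
```

```text
5.7833 [0.5476625  0.1973703  0.11869092] [-169.12330843   22.74123056   16.91904083] [ -1.88468162  41.87699866 -22.92291509  85.34316545   2.22456242
  76.92721106 -98.46876609] [ 0.33866549 -0.44238426 -1.10343813] [-0.07701865 -0.41480186  0.04935502]
1 x [0.13, -0.27, -0.08, 0.03, 0.03, -0.05]
```

Call:
{"name": "apply_moves", "arguments": {"commands": [[0.13,-0.27,-0.08,0.03,0.03,-0.05],[0,0,0,0,0,0]]}}

```text
time: 5.95
position: [0.5534, 0.2052, 0.1237]
tool_rot: [-168.8, 22.1, 17.2]
wrist_force: [-0.3, 0.3, 0.6]
width: 0.0852
gripper_force: 0.0
```

Run:
```python
from h import *
p=optics.camera_params('wrist'); im=optics.capture('wrist')[:,:,::-1].copy()
s=observe(); print(s['position'],s['tool_rot'],s['wrist_force'])
plan(D-.031*jz,dialR(15),1)
ex=np.array([proj('wrist',D+.031*(np.cos(a)*jx+np.sin(a)*jy),p) for a in np.linspace(0,6.28,40)],np.float32)
v=cv2.resize(im[120:420,80:480],(800,600),interpolation=cv2.INTER_CUBIC)
cv2.polylines(v,[((ex-[80,120])*2).astype(np.int32)],True,(0,255,0),1); cv2.imwrite('pics/w3.png',v)
```

```text
[0.55358687 0.20505815 0.12381812] [-168.78632114   22.03533808   17.19620132] [-0.06341494 -1.01802505  0.03368626]
1 x [-0.13, 0.08, 0.24, -0.01, -0.08, 0.01]
```

View pics/w3.png

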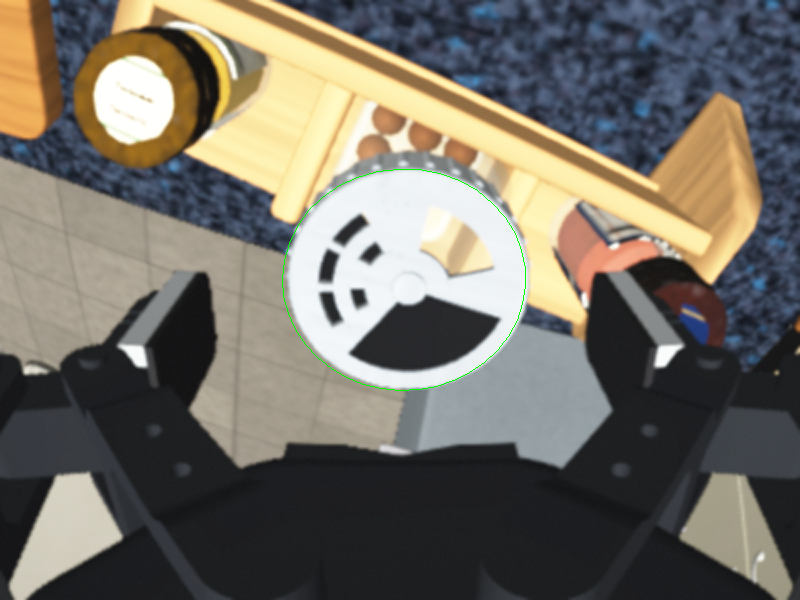

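The overlay fits exactly and the fingers straddle the dial symmetrically: pads at x≈213 and 592 in the crop, dial centre 406. Next: lower about 4 mm and close.

Call:
{"name": "apply_moves", "arguments": {"commands": [[-0.1,0.06,0.2,0,-0.06,0],[0,0,0,0,0,0],[0,0,0,0,0,0]]}}

```text
time: 6.25
position: [0.5495, 0.2026, 0.1195]
tool_rot: [-168.8, 22.5, 17.2]
wrist_force: [-0.2, -0.5, -0.8]
width: 0.0854
gripper_force: 0.0
```

Call:
{"name": "apply_moves", "arguments": {"commands": [[0,0,0,0,0,0],[0,0,0,0,0,0],[0,0,0,0,0,0],[0,0,0,0,0,0],[0,0,0,0,0,0]], "claw": -1, "newtons": 40}}

```text
time: 6.67
position: [0.5494, 0.2029, 0.1194]
tool_rot: [-168.8, 22.5, 17.3]
wrist_force: [-0.1, 0.1, -0.6]
width: 0.0254
gripper_force: 0.0
```

Run:
```python
from h import *
s=observe(); print(s['time'],s['position'],s['tool_rot'],s['joint_pos'],s['wrist_force'],s['ft_torque'],s['width'],s['gripper_force'])
plan(D-.031*jz,dialR(15),1)
```

```text
6.6667 [0.54942885 0.20288953 0.11943137] [-168.78687321   22.5427829    17.25773615] [ -2.11265716  42.06287828 -23.10631342  84.92792049   2.07942943
  76.96133965 -98.44075613] [-0.10558232  0.07971575 -0.56276554] [-0.08595203 -0.45972424 -0.00957877] 0.025448518402884986 0.0
1 x [-0.0, -0.01, -0.03, -0.01, 0.0, 0.0]
```

Run:
```python
from h import *
p=optics.camera_params('wrist'); im=optics.capture('wrist')[:,:,::-1].copy()
s=optics.capture('scene')[:,:,::-1]
P,r=here()
a=cv2.resize(im[120:420,80:480],(400,300)); b=cv2.resize(s[180:300,150:310],(400,300),interpolation=cv2.INTER_CUBIC)
cv2.imwrite('pics/w4.png',np.hstack([a,b]))
print(proj('wrist',P,p),proj('wrist',P-.0187*r.apply([0,0,1]),p),proj('wrist',D,p),observe()['width'],proj('scene',P),proj('scene',D))
```

```text
[278.59277095 240.97457213] [278.44951809 253.75550493] [277.80017339 264.37702428] 0.009691561323735517 [217.04355331 245.08870418] [213.26466372 231.71531919]
```

View pics/w4.png

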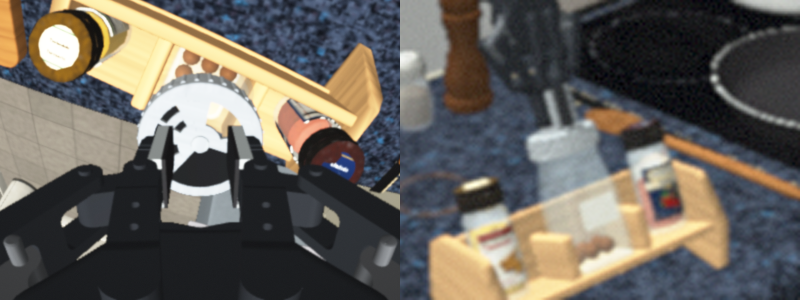

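In the left panel the nearly shut fingers sit on top of the dial, at about (165–237, 127–205). The right panel shows their ends above the lid, near (560, 128). Working the pixel spacing against the known widths puts the real fingertips about 35–40 mm behind the nominal TCP. I'll open and go about 30 mm lower, watching the force.

Call:
{"name": "apply_moves", "arguments": {"commands": [[0,0,0,0,0,0],[0,0,0,0,0,0],[0,0,0,0,0,0],[0,0,0,0,0,0],[0,0,0,0,0,0],[0,0,0,0,0,0]], "claw": 1}}

```text
time: 7.27
position: [0.5494, 0.2029, 0.1194]
tool_rot: [-168.8, 22.5, 17.3]
wrist_force: [0.9, 0.2, -0.1]
width: 0.0808
gripper_force: 0.0
```

Call:
{"name": "apply_moves", "arguments": {"commands": [[0,0,0.3,0,0,0],[0,0,0.3,0,0,0],[0,0,0.3,0,0,0],[0,0,0,0,0,0]]}}

```text
time: 7.6
position: [0.5403, 0.204, 0.1016]
tool_rot: [-168.8, 22.7, 17.3]
wrist_force: [-0.1, -0.2, -0.5]
width: 0.0855
gripper_force: 0.0
```

Run:
```python
from h import *
s=observe(); print(s['time'],s['position'],s['tool_rot'],s['wrist_force'],s['ft_torque'],s['width'])
P,r=here(); print('tool-frame offset of D',r.inv().apply(D-P)); print([a for a in dir(manip) if a[0]!='_'])
```

```text
7.6 [0.54027834 0.20403728 0.10159992] [-168.77844266   22.71732508   17.30284121] [-0.11837457 -0.20790179 -0.49315887] [-0.03915278 -0.43250978 -0.01630971] 0.08550455809560223
tool-frame offset of D [ 0.00068574 -0.00037255 -0.05172273]
['IKError', 'finish_job', 'hold_point_z']
```

Call:
{"name": "apply_moves", "arguments": {"commands": [[0,0,0.25,0,0,0],[0,0,0.25,0,0,0],[0,0,0,0,0,0]]}}

```text
time: 7.85
position: [0.5367, 0.2049, 0.0931]
tool_rot: [-168.8, 22.7, 17.3]
wrist_force: [-0.2, -0.3, 0.1]
width: 0.0848
gripper_force: 0.0
```

Call:
{"name": "apply_moves", "arguments": {"commands": [[0,0,0,0,0,0],[0,0,0,0,0,0],[0,0,0,0,0,0],[0,0,0,0,0,0]], "claw": -1, "newtons": 40}}

```text
time: 8.18
position: [0.5381, 0.2051, 0.0946]
tool_rot: [-168.8, 22.5, 17.2]
wrist_force: [0.1, -0.2, 2.4]
width: 0.0608
gripper_force: 44.7
```

Run:
```python
from h import *
s=observe(); print(s['time'],s['position'],s['tool_rot'],s['wrist_force'],s['ft_torque'],s['width'],s['gripper_force'],s['joint_pos'])
P,r=here(); print('tool-frame offset of D',r.inv().apply(D-P)); 
cv2.imwrite('pics/w5.png',optics.capture('wrist')[:,:,::-1])
```

```text
8.1833 [0.53811438 0.20510247 0.09458134] [-168.78171697   22.49712918   17.24736621] [ 0.09399227 -0.15404343  2.39678994] [-0.0228391  -0.2819779  -0.04194595] 0.06084216512526296 44.70682770421263 [ -2.29440696  42.81766078 -23.07950601  87.3522376    2.32391022
  73.75310953 -98.66430233]
tool-frame offset of D [-0.00017832 -0.00015361 -0.05905993]
```

The grip holds at 60.8 mm with 45 N, so the fingers are on the dial. Now I'll turn it counter-clockwise, which is negative about tool z.

Call:
{"name": "apply_moves", "arguments": {"commands": [[0,0,0,0,0,-0.8],[0,0,0,0,0,-0.8],[0,0,0,0,0,-0.8],[0,0,0,0,0,-0.8],[0,0,0,0,0,-0.8],[0,0,0,0,0,-0.8],[0,0,0,0,0,-0.8],[0,0,0,0,0,-0.8]]}}

```text
time: 8.9
position: [0.5378, 0.2055, 0.0947]
tool_rot: [-157.2, 10.8, 55.8]
wrist_force: [0.2, 0.8, 3.9]
width: 0.0606
gripper_force: 44.8
```

```bash
cat > st.py <<'E'
from h import *
s=observe(); P,r=here(); print(s['time'],'F',s['wrist_force'].round(1),'T.jz',round(s['ft_torque']@jz,3),'w',s['width'],'g',s['gripper_force'],'j',s['joint_pos'].round(1))
print('D in tool',r.inv().apply(D-P).round(4),'yaw in jar',(Jr.inv()*r*R.from_euler('x',180,degrees=True)).as_euler('xyz',degrees=True).round(1))
E
python3 st.py
```

```text
8.9 F [0.2 0.8 3.9] T.jz -0.141 w 0.060618143849186346 g 44.758064172347076 j [  3.6  45.2 -32.7  86.9   8.7  74.5 -65.3]
D in tool [-0.0002  0.0002 -0.0591] yaw in jar [ 0.1 -0.1 63.7]
```

Call:
{"name": "apply_moves", "arguments": {"commands": [[0,0,0,0,0,-0.8],[0,0,0,0,0,-0.8],[0,0,0,0,0,-0.8],[0,0,0,0,0,-0.8],[0,0,0,0,0,-0.8],[0,0,0,0,0,-0.8],[0,0,0,0,0,-0.8],[0,0,0,0,0,-0.8]]}}

```text
time: 9.57
position: [0.5373, 0.2056, 0.095]
tool_rot: [-155.4, -5.1, 90.9]
wrist_force: [-1.4, 0.4, 4.9]
width: 0.0604
gripper_force: 44.8
```

Call:
{"name": "apply_moves", "arguments": {"commands": [[0,0,0,0,0,-0.8],[0,0,0,0,0,-0.8],[0,0,0,0,0,-0.8],[0,0,0,0,0,-0.8],[0,0,0,0,0,-0.8],[0,0,0,0,0,-0.8]]}}

```text
time: 10.07
position: [0.537, 0.2055, 0.0951]
tool_rot: [-160.5, -16.2, 118.1]
wrist_force: [-1.9, 0.6, 4.7]
width: 0.0605
gripper_force: 44.9
```

```bash
python3 st.py
```

```text
10.0667 F [-1.9  0.6  4.7] T.jz -0.178 w 0.06054411152831701 g 44.87838629633188 j [ 12.7  51.4 -49.3  86.2  20.9  77.7  -7.8]
D in tool [-0.0007  0.0006 -0.0591] yaw in jar [ 1.000e-01 -1.000e-01  1.309e+02]
```

Call:
{"name": "apply_moves", "arguments": {"commands": [[0,0,0,0,0,-0.8],[0,0,0,0,0,-0.8],[0,0,0,0,0,-0.8],[0,0,0,0,0,-0.8],[0,0,0,0,0,-0.8]]}}

```text
time: 10.48
position: [0.5368, 0.2052, 0.0952]
tool_rot: [-168.7, -22.6, 142.6]
wrist_force: [-1.8, -0.3, 5.3]
width: 0.0608
gripper_force: 44.9
```

```bash
python3 st.py
```

```text
10.4833 F [-1.8 -0.3  5.3] T.jz -0.189 w 0.060750232979388925 g 44.919201185402926 j [ 15.5  54.2 -55.1  86.   25.5  79.4  12.6]
D in tool [-0.0009  0.0005 -0.0591] yaw in jar [ 1.000e-01 -1.000e-01  1.549e+02]
```

Call:
{"name": "apply_moves", "arguments": {"commands": [[0,0,0,0,0,-0.6],[0,0,0,0,0,-0.6],[0,0,0,0,0,-0.6]]}}

```text
time: 10.73
position: [0.5367, 0.2051, 0.0952]
tool_rot: [-173.3, -24.3, 154.2]
wrist_force: [-3.3, -1.1, 7.3]
width: 0.0605
gripper_force: 45.0
```

```bash
python3 st.py
```

```text
10.7333 F [-3.3 -1.1  7.3] T.jz -0.267 w 0.060502231850971984 g 44.99163936940022 j [ 16.6  55.6 -57.6  86.   27.5  80.2  21.8]
D in tool [-0.001   0.0005 -0.0591] yaw in jar [ 1.000e-01 -2.000e-01  1.656e+02]
```

Call:
{"name": "apply_moves", "arguments": {"commands": [[0,0,0,0,0,-0.6],[0,0,0,0,0,-0.4],[0,0,0,0,0,0]]}}

```text
time: 10.98
position: [0.5351, 0.2035, 0.096]
tool_rot: [-175.7, -25.1, 160.4]
wrist_force: [-7.6, -5.3, 12.9]
width: 0.0605
gripper_force: 45.4
```

```bash
python3 st.py
python3 - <<'E'
from h import *
cv2.imwrite('pics/w6.png',optics.capture('wrist')[:,:,::-1]);cv2.imwrite('pics/t6.png',optics.capture('top')[:,:,::-1])
E
```

```text
10.9833 F [-7.6 -5.3 12.9] T.jz -1.059 w 0.06050646573025335 g 45.39084163319785 j [ 17.2  56.3 -59.   86.   28.6  81.1  26.7]
D in tool [-0.0021  0.0022 -0.0589] yaw in jar [  0.3  -0.4 171.4]
```

The torque jumped to 1.06 N·m after about 145°, so the dial is at its stop. I'll ease back 2°, release and retreat along the axis.

Call:
{"name": "apply_moves", "arguments": {"commands": [[0,0,0,0,0,0.35],[0,0,0,0,0,0]]}}

```text
time: 11.25
position: [0.5363, 0.204, 0.0957]
tool_rot: [-174.8, -24.7, 158.1]
wrist_force: [-4.4, -3.8, 9.9]
width: 0.0604
gripper_force: 45.3
```

Call:
{"name": "apply_moves", "arguments": {"commands": [[0,0,0,0,0,0],[0,0,0,0,0,0],[0,0,0,0,0,0],[0,0,0,0,0,0]], "claw": 1}}

```text
time: 11.58
position: [0.5379, 0.2049, 0.0938]
tool_rot: [-175.1, -24.6, 158.2]
wrist_force: [0.3, 0.8, -0.5]
width: 0.0853
gripper_force: 0.0
```

Call:
{"name": "apply_moves", "arguments": {"commands": [[0,0,-0.6,0,0,0],[0,0,-0.9,0,0,0],[0,0,-0.9,0,0,0],[0,0,-0.9,0,0,0],[0,0,-0.9,0,0,0],[0,0,-0.9,0,0,0],[0,0,-0.5,0,0,0],[0,0,0,0,0,0]]}}

```text
time: 12.25
position: [0.5862, 0.1972, 0.198]
tool_rot: [-175.3, -24.4, 158.2]
wrist_force: [-0.1, -0.3, 0.1]
width: 0.0854
gripper_force: 0.0
```

```bash
python3 st.py
cat > kin.py <<'E'
from h import *
from scipy.optimize import least_squares
def fk(q,k):
    sg=k[:4]; h,L1,a,L2,b,Lt,c1,c7=k[4:]
    ry=lambda d:R.from_euler('y',d,degrees=True); rz=lambda d:R.from_euler('z',d,degrees=True)
    r=rz(sg[0]*q[0]+c1)*ry(q[1]); p=np.array([0,0,h])+r.apply([0,0,L1])
    r=r*rz(sg[1]*q[2]); p=p+r.apply([a,0,0]); r=r*ry(q[3]); p=p+r.apply([-a,0,L2])
    r=r*rz(sg[2]*q[4]); r=r*ry(q[5]); p=p+r.apply([b,0,Lt]); return p,r*rz(sg[3]*q[6]+c7)
E
python3 - <<'E'
from kin import *
import itertools,json
s=observe()
obs=[([72.823,26.786,-.665,91.828,.344,61.387,-3.226],[.16487,-.62809,.19811],[-179.9,0,14.7]),
([31.934,15.925,-15.622,96.902,5.408,74.040,-60.357],[.48936,-.21359,.28448],[-177.573,5.806,14.888]),
([-2.178,41.367,-22.887,71.063,.944,91.829,-97.915],[.60239,.19802,.22751],[-168.087,23.026,17.330]),
([-2.294,42.818,-23.080,87.352,2.324,73.753,-98.664],[.53811,.20510,.09458],[-168.782,22.497,17.247]),
(s['joint_pos'],s['position'],s['tool_rot'])]
best=None
for sg in itertools.product([-1,1],repeat=4):
  for c7 in (0,90,180,270):
    def res(x):
        k=np.r_[sg,x]; o=[]
        for q,p,e in obs:
            P,r=fk(q,k); o+=list((P-p)*10)+list((r.inv()*R.from_euler('xyz',e,degrees=True)).as_rotvec())
        return o
    f=least_squares(res,[.3,.4,0,.4,0,.25,0,c7])
    if best is None or f.cost<best[0]: best=(f.cost,np.r_[sg,f.x])
print(best[0],best[1].round(4).tolist()); json.dump(best[1].tolist(),open('kin.json','w'))
E
```

```text
12.25 F [-0.1 -0.3  0.1] T.jz 0.017 w 0.08541521984896008 g 0.0 j [ 15.9  53.  -60.3  74.7  25.5  92.3  27.9]
D in tool [ 0.0007 -0.0009  0.0552] yaw in jar [-2.000e-01  1.000e-01  1.693e+02]
0.005174968693223249 [-1.0, -1.0, -1.0, -1.0, 0.3247, 0.5141, 0.002, 0.4601, -0.0091, 0.3652, -3.2557, 86.936]
```

The dial is released. The lateral front grip needs a different wrist branch, so I'll predict the arm's joint path with a short differential-IK model and check it against the history.

```bash
cat >> kin.py <<'E'
import json
K=np.array(json.load(open('kin.json')))
lo=np.array([-144.91,-17.63,-89.93,15.96,-74.01,8.47,-167.45]);hi=np.array([144.91,115.5,88.59,139.68,254.01,105.57,167.45])
def jac(q):
    p,r=fk(q,K); J=np.zeros((6,7))
    for i in range(7):
        d=q.copy(); d[i]+=.1; P,S=fk(d,K); J[:3,i]=(P-p)/.1; J[3:,i]=(S*r.inv()).as_rotvec()/.1
    return p,r,J
def track(q,p1,R1,n,it=3):
    q=np.array(q,float); p0,R0=fk(q,K); rv=(R0.inv()*R1).as_rotvec(); Q=[q.copy()]
    for k in range(1,n+1):
        pt=p0+(np.array(p1)-p0)*k/n; Rt=R0*R.from_rotvec(rv*k/n)
        for _ in range(it):
            p,r,J=jac(q); e=np.r_[pt-p,(Rt*r.inv()).as_rotvec()]; J[:3]*=3; e[:3]*=3
            q=np.clip(q+J.T@np.linalg.solve(J@J.T+1e-9*np.eye(6),e),lo,hi)
        Q.append(q.copy())
    p,r=fk(q,K); print('err mm %.1f deg %.1f'%(1e3*np.linalg.norm(p-p1),np.degrees((R1*r.inv()).magnitude())),'end',q.round(0),'min',np.min(Q,0).round(0),'max',np.max(Q,0).round(0))
    return q
A=D-.071*jz   # grip point on jar axis, 55 mm up
def gripR(al,flip=0): # tool z = cos a jx - sin a jz, tool y=+-jy
    z=np.cos(np.radians(al))*jx-np.sin(np.radians(al))*jz; y=jy*(-1 if flip else 1)
    return R.from_matrix(np.c_[np.cross(y,z),y,z])
E
python3 - <<'E'
from kin import *
q=np.array([72.823,26.786,-.665,91.828,.344,61.387,-3.226])
r=fk(q,K)[1]; q=track(q,[.45,-.35,.3],r,10); q=track(q,[.602,.198,.2275],dialR(15),15); print('real -2 41 -23 71 1 92 -98')
q=track([-2.294,42.818,-23.080,87.352,2.324,73.753,-98.664],[.5379,.2049,.0938],dialR(159),20); print('real 17 56 -59 86 29 81 27')
q0=observe()['joint_pos']
for fl in (0,1):
  for al in (15,35,45):
    G=gripR(al,fl); z=G.apply([0,0,1])
    for via in (0,1):
        print('flip',fl,'al',al,'via',via); q=q0.copy()
        if via: # tool pointing sideways first
            for sd in (1,-1):
                q=q0.copy(); zz=np.array([0,sd*.8,-.6]); 
                rot,_=R.align_vectors([zz],[fk(q,K)[1].apply([0,0,1])]); q=track(q,[.5,.15,.25],rot*fk(q,K)[1],15)
                q=track(q,A-.12*z+[0,0,.05],G,25); q=track(q,A+.051*z,G,10)
        else:
            q=track(q,A-.12*z+[0,0,.05],G,25); q=track(q,A+.051*z,G,10)
E
```

```text
err mm 0.0 deg 0.0 end [ 44.  14. -11.  96.   3.  70. -43.] min [ 44.  14. -11.  92.   0.  61. -43.] max [73. 27. -1. 99.  3. 70. -3.]
err mm 0.0 deg 0.0 end [ -3.  42. -24.  70.   3.  93. -99.] min [ -3.  14. -24.  70.   3.  70. -99.] max [ 44.  42. -11.  98.   6.  93. -43.]
real -2 41 -23 71 1 92 -98
err mm 0.0 deg 0.0 end [ 17.  56. -59.  87.  29.  81.  24.] min [ -2.  43. -59.  87.   2.  74. -99.] max [ 17.  56. -23.  87.  29.  81.  24.]
real 17 56 -59 86 29 81 27
flip 0 al 15 via 0
err mm 7.7 deg 0.7 end [ -4.  13. -62. 140.  85.  57. -50.] min [ -4.   9. -66.  75.  26.  42. -50.] max [ 23.  53. -60. 140.  85.  92.  28.]
err mm 0.0 deg 0.0 end [ -6.  44. -42. 134. 121.  67. -64.] min [ -7.  13. -62. 134.  85.  57. -64.] max [ -4.  44. -42. 140. 121.  67. -50.]
flip 0 al 15 via 1
err mm 0.0 deg 0.0 end [ 68.  58. -85. 115.   6.  50.  45.] min [ 16.  49. -85.  75.   6.  50.  28.] max [ 68.  58. -60. 115.  26.  92.  45.]
err mm 63.6 deg 24.3 end [ 46. -18. -88. 140.  -2.  11.  29.] min [ -8. -18. -90. 115. -59.   8.  29.] max [145.  58. -10. 140.  12.  50. 115.]
err mm 312.2 deg 36
[... 5889 characters left out ...]
54.   61.  167.] min [-145.  -18.  -90.  103.  -74.    8.   -3.] max [145. 116.  89. 140. 101. 106. 167.]
err mm 272.1 deg 29.8 end [-145.  -18.   89.  129.   84.   55.  155.] min [-145.  -18.   88.  119.   54.   55.  155.] max [-142.  -18.   89.  129.   84.   61.  167.]
err mm 17.5 deg 2.8 end [-16.  41. -43.  92.  52. 106.  11.] min [-16.  41. -60.  75.  26.  92.  11.] max [ 16.  53. -43.  92.  52. 106.  28.]
err mm 53.2 deg 13.8 end [ 36.  35. -90. 118.  59.  69. 167.] min [-17.  25. -90.  92.  52.  65.  11.] max [ 36.  41. -43. 124.  71. 106. 167.]
err mm 0.0 deg 0.0 end [ 20.  51. -67. 121.  86.  57. 162.] min [ 20.  35. -90. 118.  59.  57. 162.] max [ 36.  51. -67. 122.  86.  69. 167.]
```

The model matches the real arm closely. I'll use the un-flipped branch with a tilt of about 20°, which pours by rolling about 180° about the tool axis. Next I'll simulate the whole chain.

```bash
cat >> kin.py <<'E'
AL=20; G=gripR(AL); gz=G.apply([0,0,1]); JG=Jr.inv()*G; OFF=.051
C=np.array([.557,-.228])
def pour(pitch,u,gp): # jar axis heading u, pitch below level; gp grip point -> TCP pose
    t=np.radians(pitch); u=np.array([*u,0.])/np.linalg.norm(u); z=np.cos(t)*u-[0,0,np.sin(t)]; x=-np.sin(t)*u-[0,0,np.cos(t)]
    Rt=R.from_matrix(np.c_[x,np.cross(z,x),z])*JG; return np.array(gp)+OFF*Rt.apply([0,0,1]),Rt
E
python3 - <<'E'
from kin import *
q=observe()['joint_pos']
q=track(q,[.47,.215,.26],G,20); q1=track(q,A-.03*gz,G,10); q=track(q1,A+OFF*gz,G,8)
q=track(q,A+OFF*gz+.08*jz,G,8); ql=q
for off in (180,150,120,210):
  for h in (.12,.15):
    a=np.radians(-22+off); u=np.array([np.cos(a),np.sin(a)]); gp=np.r_[C-.07*u,h]; gm=gp+[0,0,.13]
    print(off,h)
    m=track(ql,[.60,-.05,.30],G,15)
    P,Rr=pour(40,u,gm); 
    # roll first about tool z in the air
    m=track(m,[.60,-.12,.30],G*R.from_euler('z',90,degrees=True),15)
    m=track(m,P,Rr,20); m=track(m,*pour(40,u,gp),8); m=track(m,*pour(50,u,gp),4)
E
```

```text
err mm 0.0 deg 0.0 end [ 20.  -1. -72. 134.  66.  40. -23.] min [ 16.  -1. -72.  75.  26.  39. -23.] max [ 26.  53. -60. 134.  66.  92.  28.]
err mm 0.0 deg 0.0 end [  0.  35. -56. 137. 105.  63. -55.] min [  0.  -1. -74. 134.  66.  40. -55.] max [ 20.  35. -56. 137. 105.  63. -23.]
err mm 0.0 deg 0.0 end [  1.  45. -49. 133. 116.  64. -56.] min [  0.  35. -56. 133. 105.  63. -56.] max [  1.  45. -49. 137. 116.  64. -55.]
err mm 0.0 deg 0.0 end [  7.  35. -53. 129. 107.  56. -45.] min [  1.  35. -53. 129. 107.  56. -56.] max [  7.  45. -49. 133. 116.  64. -45.]
180 0.12
err mm 6.3 deg 1.0 end [ 41.  -3. -41. 131.  26.   8.  55.] min [  7.  -3. -57. 129.  26.   8. -45.] max [ 46.  35. -41. 133. 107.  56.  55.]
err mm 11.0 deg 1.7 end [ 42.  -2. -33. 130. -22.   8.  19.] min [ 41.  -3. -41. 130. -22.   8.  19.] max [ 42.  -2. -33. 131.  26.   8.  55.]
err mm 276.8 deg 103.5 end [111. 116. -90. 140. -74.   8. 167.] min [ 40.  -2. -90. 130. -74.   8.  19.] max [114. 116. -29. 140. -22.   8. 167.]
err mm 368.8 deg 101.6 end [117. 116. -90. 140. -74.   8. 167.] min [111. 116. -90. 140. -74
[... 4721 characters left out ...]
end [ 41.  -3. -41. 131.  26.   8.  55.] min [  7.  -3. -57. 129.  26.   8. -45.] max [ 46.  35. -41. 133. 107.  56.  55.]
err mm 11.0 deg 1.7 end [ 42.  -2. -33. 130. -22.   8.  19.] min [ 41.  -3. -41. 130. -22.   8.  19.] max [ 42.  -2. -33. 131.  26.   8.  55.]
err mm 243.4 deg 96.7 end [107. 116. -90. 140. -74.   8. 167.] min [ 40.  -2. -90. 126. -74.   8.  19.] max [107. 116. -27. 140. -22.  18. 167.]
err mm 335.5 deg 95.8 end [114. 116. -90. 140. -74.   8. 167.] min [107. 116. -90. 140. -74.   8. 167.] max [114. 116. -90. 140. -74.   8. 167.]
err mm 330.9 deg 90.3 end [112. 116. -90. 140. -74.   8. 167.] min [112. 116. -90. 140. -74.   8. 167.] max [114. 116. -90. 140. -74.   8. 167.]
```

```bash
sed -i "s/    p,r=fk(q,K); print('err/    p,r=fk(q,K); track.err=1e3*np.linalg.norm(p-p1)+np.degrees((R1*r.inv()).magnitude())*3; track.mar=min(np.min(np.array(Q)-lo),np.min(hi-np.array(Q))); V and print('err/; s/^def track/V=True\ndef track/" kin.py
python3 - <<'E'
import kin; from kin import *
kin.V=False
q=observe()['joint_pos']
q=track(q,[.47,.215,.26],G,20); q=track(q,A-.03*gz,G,10); q=track(q,A+OFF*gz,G,8); qg=q
p0=A+OFF*gz
out=[]
for lift in (.09,.13):
  ql=track(qg,p0+lift*jz,G,6); e0=track.err
  for side in ([-.02,-.16,.0],[.04,-.2,0.02],[.05,-.25,.06]):
    qs=track(ql,p0+lift*jz+side,R.from_euler('z',-12,degrees=True)*G,8); e1=track.err
    for off in range(0,360,30):
      for pit in (35,42):
        for roll in (90,-90,0):
          a=np.radians(-22+off); u=np.array([np.cos(a),np.sin(a)]); gp=np.r_[C-.07*u,.15]; gm=gp+[0,0,.07]
          m=qs; E=[e0,e1]; Mg=[]
          if roll:
            m=track(m,p0+lift*jz+side+[0,-.05,.02],R.from_euler('z',-12,degrees=True)*G*R.from_euler('z',roll,degrees=True),8); E.append(track.err); Mg.append(track.mar)
          m=track(m,*pour(pit,u,gm),12); E.append(track.err); Mg.append(track.mar)
          m=track(m,*pour(pit,u,gp),4); E.append(track.err); Mg.append(track.mar)
          out.append((sum(E),min(Mg),lift,side,off,pit,roll,m.round(0).tolist()))
out=[o for o in out if o[0]<10]; out.sort(key=lambda o:-o[1])
for o in out[:14]: print(o)
E
```

```text
(np.float64(3.769282851160196e-06), np.float64(15.421707442977507), 0.13, [0.05, -0.25, 0.06], 120, 35, -90, [27.0, 41.0, -33.0, 115.0, 92.0, 72.0, 121.0])
(np.float64(2.0338498465292918e-05), np.float64(15.421707442977507), 0.13, [0.05, -0.25, 0.06], 120, 35, 0, [33.0, 44.0, -41.0, 115.0, 95.0, 78.0, 122.0])
(np.float64(3.6464709472002487e-06), np.float64(15.421707442977507), 0.13, [0.05, -0.25, 0.06], 120, 42, -90, [23.0, 44.0, -30.0, 115.0, 96.0, 78.0, 116.0])
(np.float64(2.12473628014694e-05), np.float64(15.421707442977507), 0.13, [0.05, -0.25, 0.06], 120, 42, 0, [28.0, 46.0, -37.0, 116.0, 98.0, 83.0, 117.0])
(np.float64(5.916824114816788e-06), np.float64(15.421707442977507), 0.13, [0.05, -0.25, 0.06], 270, 35, 0, [77.0, 64.0, -64.0, 101.0, -0.0, 50.0, 7.0])
(np.float64(6.7505665604721675e-06), np.float64(15.421707442977507), 0.13, [0.05, -0.25, 0.06], 270, 42, 0, [79.0, 69.0, -65.0, 100.0, -3.0, 52.0, 11.0])
(np.float64(2.4971268729455757e-05), np.float64(15.421707442977507), 0.13, [0.05, -0.25, 0.06], 300, 35, -90, [53.0, 53.0, -33.0, 87.0, -17.0, 80.0, 40.0])
(np.float64(4.784
[... 361 characters left out ...]
[0.05, -0.25, 0.06], 90, 35, -90, [25.0, 47.0, -32.0, 101.0, 71.0, 88.0, 116.0])
(np.float64(5.397290993790945e-06), np.float64(13.710152604359635), 0.13, [0.05, -0.25, 0.06], 150, 35, -90, [35.0, 36.0, -33.0, 126.0, 122.0, 55.0, 123.0])
(np.float64(1.1997445311285312e-05), np.float64(13.684970228187865), 0.13, [0.05, -0.25, 0.06], 150, 35, 0, [38.0, 38.0, -37.0, 126.0, 122.0, 57.0, 124.0])
(np.float64(2.259856862862246e-05), np.float64(13.492599702746475), 0.13, [0.04, -0.2, 0.02], 120, 35, 0, [32.0, 43.0, -40.0, 115.0, 94.0, 77.0, 122.0])
(np.float64(2.3529171239603743e-05), np.float64(13.492599702746475), 0.13, [0.04, -0.2, 0.02], 120, 42, 0, [27.0, 46.0, -35.0, 116.0, 98.0, 82.0, 117.0])
```

I have a feasible chain: grip at 20° tilt, lift 130 mm along the jar axis, go right, then tip with the mouth heading right (off=300, pitch 42°). First, to the standoff in front of the jar.

Run:
```python
from kin import *
p,r=here(); a=np.array([.47,.215,.26]); x=plan(a,G,16); b=A-.03*gz; plan(b,G,10,a,G)
print(b,np.degrees((r.inv()*G).magnitude()), np.degrees((G.inv()*pour(42,[.139,-.99],[0,0,0])[1]).magnitude()))
```

```text
16 x [0.36, -0.05, -0.26, -0.07, -0.73, -0.1] 
10 x [0.4, 0.01, 0.7, 0.0, 0.0, 0.0] 
[0.51205903 0.2096941  0.10506535] 70.57823512625312 122.47261283349096
```

Call:
{"name": "apply_moves", "arguments": {"commands": [[0.36,-0.05,-0.26,-0.07,-0.73,-0.1],[0.36,-0.05,-0.26,-0.07,-0.73,-0.1],[0.36,-0.05,-0.26,-0.07,-0.73,-0.1],[0.36,-0.05,-0.26,-0.07,-0.73,-0.1],[0.36,-0.05,-0.26,-0.07,-0.73,-0.1],[0.36,-0.05,-0.26,-0.07,-0.73,-0.1],[0.36,-0.05,-0.26,-0.07,-0.73,-0.1],[0.36,-0.05,-0.26,-0.07,-0.73,-0.1]]}}

```text
time: 12.92
position: [0.5349, 0.2065, 0.2452]
tool_rot: [-179.4, 10.4, 164.8]
wrist_force: [-1.1, -0.6, 0.7]
width: 0.0854
gripper_force: 0.0
```

Call:
{"name": "apply_moves", "arguments": {"commands": [[0.36,-0.05,-0.26,-0.07,-0.73,-0.1],[0.36,-0.05,-0.26,-0.07,-0.73,-0.1],[0.36,-0.05,-0.26,-0.07,-0.73,-0.1],[0.36,-0.05,-0.26,-0.07,-0.73,-0.1],[0.36,-0.05,-0.26,-0.07,-0.73,-0.1],[0.36,-0.05,-0.26,-0.07,-0.73,-0.1],[0.36,-0.05,-0.26,-0.07,-0.73,-0.1],[0.36,-0.05,-0.26,-0.07,-0.73,-0.1]]}}

```text
time: 13.58
position: [0.4662, 0.2136, 0.2586]
tool_rot: [179.8, 45.6, 170.2]
wrist_force: [-0.6, 0.5, -0.1]
width: 0.0854
gripper_force: 0.0
```

Run:
```python
from kin import *
s=observe(); print(s['time'],s['position'],s['joint_pos'].round(0),s['wrist_force'].round(1))
plan(A-.03*gz,G,10)
im=optics.capture('wrist')[:,:,::-1].copy(); t=optics.capture('top')[:,:,::-1]
cv2.imwrite('pics/w7.png',im); cv2.imwrite('pics/t7.png',t)
v=np.hstack([cv2.resize(im,(560,420)),cv2.resize(t[195:275,145:265],(240,160),interpolation=cv2.INTER_CUBIC).copy() if 0 else np.vstack([cv2.resize(t[195:265,160:240],(240,210),interpolation=cv2.INTER_CUBIC),np.zeros((210,240,3),np.uint8)])])
cv2.imwrite('pics/v7.png',v)
```

```text
13.5833 [0.46615779 0.21363726 0.25856923] [ 12.   5. -66. 131.  70.  48. -24.] [-0.6  0.5 -0.1]
10 x [0.38, 0.02, 0.7, 0.01, 0.01, 0.0]
```

View pics/v7.png

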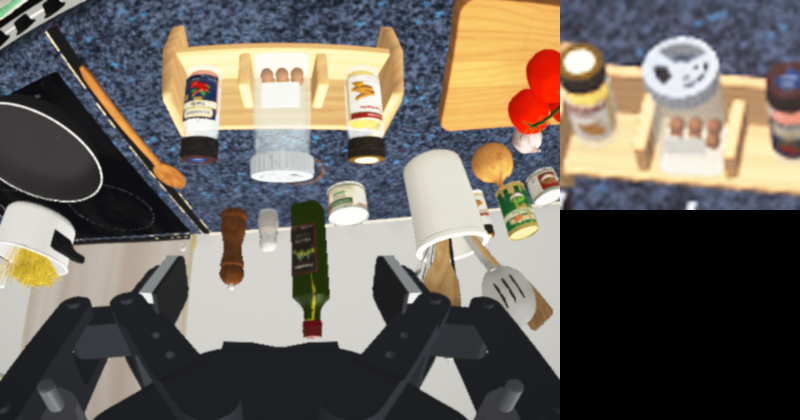

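The wrist view shows the jar centred between the pads (jar 254–313, pads 187/373). In the top view the dark slot is now on the left and the see-through opening is on the board side, as wanted. Next: standoff, then insertion.

Call:
{"name": "apply_moves", "arguments": {"commands": [[0.38,0.02,0.7,0,0,0],[0.38,0.02,0.7,0,0,0],[0.38,0.02,0.7,0,0,0],[0.38,0.02,0.7,0,0,0],[0.38,0.02,0.7,0,0,0],[0.38,0.02,0.7,0,0,0],[0.38,0.02,0.7,0,0,0],[0.38,0.02,0.7,0,0,0]]}}

```text
time: 14.35
position: [0.5041, 0.2107, 0.1345]
tool_rot: [179.9, 45.1, 170.2]
wrist_force: [-0.3, -0.3, -0.1]
width: 0.0856
gripper_force: 0.0
```

Call:
{"name": "apply_moves", "arguments": {"commands": [[0.38,0.02,0.7,0,0,0],[0.38,0.02,0.7,0,0,0],[0,0,0,0,0,0]]}}

```text
time: 14.6
position: [0.5126, 0.2089, 0.1019]
tool_rot: [-179.9, 44.9, 170.2]
wrist_force: [-0.2, -0.8, 0.7]
width: 0.0854
gripper_force: 0.0
```

Run:
```python
from kin import *
s=observe(); print(s['time'],s['position'],s['joint_pos'].round(0),s['wrist_force'].round(1)); P,r=here()
print('A in tool',r.inv().apply(A-P).round(4),'rot err',np.degrees((G.inv()*r).as_rotvec()).round(2))
plan(A-.03*gz,G,1); plan(A+OFF*gz,G,6)
```

```text
14.6 [0.51257767 0.20891651 0.10192109] [ -3.  34. -52. 134. 102.  62. -51.] [-0.2 -0.8  0.7]
A in tool [-0.0018  0.0006  0.0273] rot err [-0.06  0.08 -0.14]
1 x [-0.09, 0.03, -0.13, 0.01, -0.01, 0.02] 
6 x [-0.02, 0.01, 0.65, 0.0, -0.0, 0.0]
```

Call:
{"name": "apply_moves", "arguments": {"commands": [[-0.05,0.02,0.6,0,0,0],[-0.02,0.01,0.65,0,0,0],[-0.02,0,0.65,0,0,0],[0,0,0.65,0,0,0]]}}

```text
time: 14.93
position: [0.5508, 0.2046, 0.071]
tool_rot: [179.8, 45.2, 170.1]
wrist_force: [-1.1, -0.1, 0.5]
width: 0.085
gripper_force: 0.0
```

Call:
{"name": "apply_moves", "arguments": {"commands": [[0,0,0.45,0,0,0],[0,0,0.4,0,0,0]]}}

```text
time: 15.1
position: [0.5626, 0.2025, 0.0588]
tool_rot: [179.8, 45.2, 170.1]
wrist_force: [-0.1, -0.8, 0.3]
width: 0.0855
gripper_force: 0.0
```

Run:
```python
from kin import *
s=observe(); print(s['time'],s['position'],s['joint_pos'].round(0),s['wrist_force'].round(1)); P,r=here()
print('A in tool',r.inv().apply(A-P).round(4),'rot err',np.degrees((G.inv()*r).as_rotvec()).round(2))
```

```text
15.1 [0.56260166 0.20246643 0.05875699] [ -2.  42. -47. 130. 111.  62. -52.] [-0.1 -0.8  0.3]
A in tool [ 0.0032 -0.0015 -0.0388] rot err [-0.25 -0.23 -0.08]
```

Call:
{"name": "apply_moves", "arguments": {"commands": [[0.14,-0.06,0.35,0.02,0.03,0],[0.03,0,0.25,0,0,0],[0,0,0,0,0,0]]}}

```text
time: 15.35
position: [0.5679, 0.2002, 0.0473]
tool_rot: [180.0, 45.0, 170.1]
wrist_force: [0.0, -0.3, 0.3]
width: 0.0856
gripper_force: 0.0
```

Run:
```python
from kin import *
s=observe(); print(s['time'],s['wrist_force'].round(1)); P,r=here()
print('A in tool',r.inv().apply(A-P).round(4),'rot err',np.degrees((G.inv()*r).as_rotvec()).round(2))
```

```text
15.35 [ 0.  -0.3  0.3]
A in tool [-0.0008 -0.0003 -0.0509] rot err [-0.13 -0.03 -0.1 ]
```

Call:
{"name": "apply_moves", "arguments": {"commands": [[0,0,0,0,0,0],[0,0,0,0,0,0],[0,0,0,0,0,0],[0,0,0,0,0,0],[0,0,0,0,0,0]], "claw": -1, "newtons": 40}}

```text
time: 15.77
position: [0.5677, 0.2009, 0.0484]
tool_rot: [179.9, 45.1, 170.2]
wrist_force: [-1.4, -0.4, 2.2]
width: 0.0578
gripper_force: 47.9
```

Run:
```python
from kin import *
s=observe(); print(s['time'],s['wrist_force'].round(1),s['ft_torque'].round(2),s['width'],s['gripper_force'],s['position'].tolist(),s['tool_rot'].tolist(),s['joint_pos'].round(0)); P,r=here()
print('A in tool',r.inv().apply(A-P).round(4),'rot err',np.degrees((G.inv()*r).as_rotvec()).round(2))
json.dump([s['position'].tolist(),s['tool_rot'].tolist()],open('grip.json','w'))
```

```text
15.7667 [-1.4 -0.4  2.2] [ 0.02  0.77 -0.16] 0.0578375447262185 47.902690131732015 [0.5677257736465868, 0.20085952639855836, 0.04835643219831357] [179.917751068126, 45.09733822455612, 170.16341747728583] [ -2.  43. -46. 130. 113.  62. -53.]
A in tool [-0.0003 -0.0008 -0.05  ] rot err [-0.2  -0.1  -0.12]
```

Run:
```python
from kin import *
p,r=here(); l=p+.13*jz; plan(l,r,9)
R2=R.from_euler('z',-12,degrees=True)*G; s=l+[.05,-.25,.06]; plan(s,R2,15,l,r)
u=[.139,-.99]; gp=np.r_[C-.07*np.array(u),.15]; Pm,Rm=pour(42,u,gp+[0,0,.07]); plan(Pm,Rm,24,s,R2); print(l,s,Pm,gp)
for k in range(0,25,4):
    rr=R2*R.from_rotvec((R2.inv()*Rm).as_rotvec()*k/24); j=(rr*JG.inv()); print(k,'jar z',j.apply([0,0,1]).round(2),'jar x',j.apply([1,0,0]).round(2))
```

```text
9 x [-0.68, -0.0, -0.25, 0.0, 0.0, 0.0] 
15 x [-0.41, -0.76, 0.13, 0.1, 0.0, 0.1] 
24 x [0.1, -0.31, 0.02, -0.07, 0.67, 0.47] 
[0.62183148 0.19131923 0.16617644] [ 0.67183148 -0.05868077  0.22617644] [ 0.54100897 -0.11410706  0.19605695] [ 0.54727 -0.1587   0.15   ]
0 jar z [ 0.39 -0.16  0.91] jar x [ 0.84 -0.34 -0.42]
4 jar z [ 0.52 -0.42  0.74] jar x [ 0.69 -0.29 -0.66]
8 jar z [ 0.58 -0.65  0.49] jar x [ 0.52 -0.17 -0.84]
12 jar z [ 0.56 -0.8   0.19] jar x [ 0.33  0.   -0.94]
16 jar z [ 0.47 -0.88 -0.13] jar x [ 0.15  0.22 -0.96]
20 jar z [ 0.31 -0.85 -0.42] jar x [ 0.    0.45 -0.89]
24 jar z [ 0.1  -0.74 -0.67] jar x [-0.09  0.66 -0.74]
```

Call:
{"name": "apply_moves", "arguments": {"commands": [[-0.3,0,-0.11,0,0,0],[-0.68,0,-0.25,0,0,0],[-0.68,0,-0.25,0,0,0],[-0.68,0,-0.25,0,0,0],[-0.68,0,-0.25,0,0,0],[-0.68,0,-0.25,0,0,0],[-0.68,0,-0.25,0,0,0],[-0.68,0,-0.25,0,0,0]], "newtons": 70}}

```text
time: 16.43
position: [0.6118, 0.1927, 0.1461]
tool_rot: [179.9, 45.0, 170.2]
wrist_force: [-0.4, 0.3, -4.1]
width: 0.0577
gripper_force: 75.0
```

Call:
{"name": "apply_moves", "arguments": {"commands": [[-0.68,0,-0.25,0,0,0],[-0.38,0,-0.14,0,0,0]]}}

```text
time: 16.6
position: [0.622, 0.1912, 0.1679]
tool_rot: [179.9, 45.1, 170.1]
wrist_force: [-0.1, -0.2, -4.0]
width: 0.0574
gripper_force: 75.1
```

Run:
```python
from kin import *
s=observe(); print(s['time'],s['wrist_force'].round(1),s['width'],s['gripper_force'],s['position'],s['joint_pos'].round(0))
R2=R.from_euler('z',-12,degrees=True)*G; plan([.672,-.059,.226],R2,16)
```

```text
16.6 [-0.1 -0.2 -4. ] 0.05739946239991312 75.10411575671242 [0.62204487 0.1911774  0.16786518] [  7.  29. -50. 123.  97.  50. -32.]
16 x [-0.38, -0.71, 0.13, 0.09, 0.0, 0.09]
```

The jar is lifted: −4 N on the wrist matches about 0.4 kg. Now moving right, above the spice jar.

Call:
{"name": "apply_moves", "arguments": {"commands": [[-0.38,-0.71,0.13,0.09,0,0.09],[-0.38,-0.71,0.13,0.09,0,0.09],[-0.38,-0.71,0.13,0.09,0,0.09],[-0.38,-0.71,0.13,0.09,0,0.09],[-0.38,-0.71,0.13,0.09,0,0.09],[-0.38,-0.71,0.13,0.09,0,0.09],[-0.38,-0.71,0.13,0.09,0,0.09],[-0.38,-0.71,0.13,0.09,0,0.09]]}}

```text
time: 17.27
position: [0.6526, 0.0672, 0.1943]
tool_rot: [179.9, 45.0, 164.0]
wrist_force: [0.3, 0.2, -4.1]
width: 0.0576
gripper_force: 75.1
```

Call:
{"name": "apply_moves", "arguments": {"commands": [[-0.38,-0.71,0.13,0.09,0,0.09],[-0.38,-0.71,0.13,0.09,0,0.09],[-0.38,-0.71,0.13,0.09,0,0.09],[-0.38,-0.71,0.13,0.09,0,0.09],[-0.38,-0.71,0.13,0.09,0,0.09],[-0.38,-0.71,0.13,0.09,0,0.09],[-0.38,-0.71,0.13,0.09,0,0.09],[-0.38,-0.71,0.13,0.09,0,0.09]]}}

```text
time: 17.93
position: [0.6719, -0.0596, 0.2233]
tool_rot: [179.9, 45.1, 157.8]
wrist_force: [0.6, -0.3, -4.0]
width: 0.0571
gripper_force: 75.1
```

Run:
```python
from kin import *
s=observe(); print(s['time'],s['wrist_force'].round(1),s['width'],s['position'],s['joint_pos'].round(0))
u=[.139,-.99]; gp=np.r_[C-.07*np.array(u),.15]; Pm,Rm=pour(42,u,gp+[0,0,.07]); plan(Pm,Rm,24)
q=s['joint_pos']; q=track(q,Pm,Rm,24); q=track(q,*pour(42,u,gp),5)
```

```text
17.9333 [ 0.6 -0.3 -4. ] 0.05705423166697079 [ 0.6718548  -0.0596252   0.22328989] [ 30.  20. -44. 121.  90.  34. -16.]
24 x [0.1, -0.3, 0.02, -0.07, 0.67, 0.47] 
err mm 0.0 deg 0.0 end [ 66.  62. -58.  85.  -5.  86.  23.] min [ 30.  19. -63.  85.  -5.  32. -16.] max [ 66.  62. -44. 121.  90.  86.  32.]
err mm 0.0 deg 0.0 end [ 65.  67. -55.  85.  -3.  82.  26.] min [ 65.  62. -58.  85.  -5.  82.  23.] max [ 66.  67. -55.  85.  -3.  86.  26.]
```

Run:
```python
from kin import *
s=observe(); u=[.139,-.99]; gp=np.r_[C-.07*np.array(u),.16]; Pm,Rm=pour(42,u,gp); row=plan(Pm,Rm,24)
p,r=here()
for k in range(25):
    if k in(8,12,16,20,24):
        j=r*JG.inv(); g=p-OFF*r.apply([0,0,1]); print(k,'grip',g.round(3),'mouth',(g+.071*j.apply([0,0,1])).round(3),'low edge z',(g+j.apply([.031,0,.071]))[2].round(3),'bottom',(g+j.apply([0,0,-.055])).round(3))
    row=row.round(2); p=p+r.apply(row[:3]*.02); r=r*R.from_rotvec(np.radians(row[3:]*6))
track(s['joint_pos'],Pm,Rm,24)
```

```text
24 x [0.09, -0.35, 0.15, -0.07, 0.67, 0.47] 
8 grip [ 0.632 -0.108  0.238] mouth [ 0.673 -0.154  0.273] low edge z 0.247 bottom [ 0.6   -0.072  0.211]
12 grip [ 0.619 -0.131  0.219] mouth [ 0.659 -0.188  0.232] low edge z 0.203 bottom [ 0.588 -0.087  0.209]
16 grip [ 0.6   -0.148  0.198] mouth [ 0.634 -0.21   0.189] low edge z 0.159 bottom [ 0.574 -0.1    0.205]
20 grip [ 0.575 -0.157  0.178] mouth [ 0.598 -0.217  0.147] low edge z 0.12 bottom [ 0.558 -0.11   0.202]
24 grip [ 0.547 -0.158  0.162] mouth [ 0.554 -0.21   0.114] low edge z 0.091 bottom [ 0.541 -0.118  0.199]
err mm 0.0 deg 0.0 end [ 66.  67. -57.  85.  -2.  82.  25.] min [ 30.  19. -62.  85.  -2.  32. -16.] max [ 66.  67. -44. 121.  90.  82.  31.]
```

Call:
{"name": "apply_moves", "arguments": {"commands": [[0.09,-0.35,0.15,-0.07,0.67,0.47],[0.09,-0.35,0.15,-0.07,0.67,0.47],[0.09,-0.35,0.15,-0.07,0.67,0.47],[0.09,-0.35,0.15,-0.07,0.67,0.47],[0.09,-0.35,0.15,-0.07,0.67,0.47],[0.09,-0.35,0.15,-0.07,0.67,0.47],[0.09,-0.35,0.15,-0.07,0.67,0.47],[0.09,-0.35,0.15,-0.07,0.67,0.47]]}}

```text
time: 18.6
position: [0.6463, -0.1049, 0.1895]
tool_rot: [166.3, 9.9, 137.2]
wrist_force: [-1.4, 1.5, -4.2]
width: 0.0572
gripper_force: 88.4
```

Call:
{"name": "apply_moves", "arguments": {"commands": [[0.09,-0.35,0.15,-0.07,0.67,0.47],[0.09,-0.35,0.15,-0.07,0.67,0.47],[0.09,-0.35,0.15,-0.07,0.67,0.47],[0.09,-0.35,0.15,-0.07,0.67,0.47],[0.09,-0.35,0.15,-0.07,0.67,0.47],[0.09,-0.35,0.15,-0.07,0.67,0.47],[0.09,-0.35,0.15,-0.07,0.67,0.47],[0.09,-0.35,0.15,-0.07,0.67,0.47]]}}

```text
time: 19.27
position: [0.5993, -0.1232, 0.1532]
tool_rot: [165.0, -27.0, 123.3]
wrist_force: [0.8, -1.6, -3.8]
width: 0.0569
gripper_force: 95.5
```

Call:
{"name": "apply_moves", "arguments": {"commands": [[0.09,-0.35,0.15,-0.07,0.67,0.47],[0.09,-0.35,0.15,-0.07,0.67,0.47],[0.09,-0.35,0.15,-0.07,0.67,0.47],[0.09,-0.35,0.15,-0.07,0.67,0.47],[0.09,-0.35,0.15,-0.07,0.67,0.47],[0.09,-0.35,0.15,-0.07,0.67,0.47],[0.09,-0.35,0.15,-0.07,0.67,0.47],[0.09,-0.35,0.15,-0.07,0.67,0.47]]}}

```text
time: 19.93
position: [0.5403, -0.1144, 0.1368]
tool_rot: [-179.5, -62.4, 97.7]
wrist_force: [-1.1, 0.0, -4.0]
width: 0.0569
gripper_force: 93.4
```

```bash
cat > pst.py <<'E'
from kin import *
s=observe(); p,r=here(); j=r*JG.inv(); g=p-OFF*r.apply([0,0,1])
print(s['time'],'F',s['wrist_force'].round(1),'w',s['width'],'pos',p.round(3),'j',s['joint_pos'].round(0)); print('jar z',j.apply([0,0,1]).round(2),'jar x',j.apply([1,0,0]).round(2),'mouth',(g+.071*j.apply([0,0,1])).round(3),'low',(g+j.apply([.031,0,.071]))[2].round(3))
t=optics.capture('top')[:,:,::-1]; cv2.imwrite('pics/tp_%04d.png'%(s['time']*10),t)
hsv=cv2.cvtColor(t[160:265,312:420].copy(),cv2.COLOR_BGR2HSV); m=((hsv[:,:,0]<18)&(hsv[:,:,1]>70)&(hsv[:,:,2]>50)).astype(np.uint8)*255
n,_,st,ce=cv2.connectedComponentsWithStats(m); print('brown blobs',[(c+[312,160]).round().tolist()+[int(a[4])] for c,a in zip(ce[1:],st[1:]) if a[4]>4])
E
python3 pst.py
```

```text
19.9333 F [-1.1  0.  -4. ] w 0.05690231355338883 pos [ 0.54  -0.114  0.137] j [ 66.  66. -57.  85.  -3.  81.  26.]
jar z [ 0.1  -0.73 -0.67] jar x [-0.1   0.67 -0.74] mouth [ 0.554 -0.211  0.113] low 0.09
brown blobs [[374.0, 215.0, 20]]
```

Now shaking along the jar axis with a bit more pitch.

Call:
{"name": "apply_moves", "arguments": {"commands": [[0,0,0,0,0.7,0],[0,0,0,0,0.7,0],[-0.7,0,0,0,0,0],[0.7,0,0,0,0,0],[-0.7,0,0,0,0,0],[0.7,0,0,0,0,0],[-0.7,0,0,0,0,0],[0.7,0,0,0,0,0]]}}

```text
time: 20.65
position: [0.5392, -0.1131, 0.1347]
tool_rot: [-178.9, -70.6, 97.3]
wrist_force: [-1.1, -1.6, -5.8]
width: 0.0572
gripper_force: 93.4
```

Call:
{"name": "apply_moves", "arguments": {"commands": [[0,0.7,0,0.5,0,0],[0,-0.7,0,-0.5,0,0],[0,0.7,0,0.5,0,0],[0,-0.7,0,-0.5,0,0],[-0.8,0,0,0,0,0],[0.8,0,0,0,0,0],[-0.8,0,0,0,0,0],[0.8,0,0,0,0,0]]}}

```text
time: 21.32
position: [0.5395, -0.1147, 0.1347]
tool_rot: [-178.7, -70.7, 97.1]
wrist_force: [-1.0, -1.2, -5.2]
width: 0.0574
gripper_force: 93.4
```

Call:
{"name": "apply_moves", "arguments": {"commands": [[0,0,0,0,0,0],[0,0,0,0,0,0],[0,0,0,0,0,0],[0,0,0,0,0,0]]}}

```text
time: 21.65
position: [0.5402, -0.1132, 0.1389]
tool_rot: [-179.5, -70.8, 98.0]
wrist_force: [0.7, -0.7, -2.6]
width: 0.0573
gripper_force: 93.4
```

```bash
python3 pst.py
python3 - <<'E'
from kin import *
a=[observe()['wrist_force'][2]]; sc=optics.capture('scene')[:,:,::-1]; cv2.imwrite('pics/sp.png',sc)
t=optics.capture('top')[:,:,::-1]; w=optics.capture('wrist')[:,:,::-1]; 
cv2.imwrite('pics/v8.png',np.hstack([cv2.resize(t[150:290,300:440],(400,400),interpolation=cv2.INTER_CUBIC),cv2.resize(sc[160:260,240:400],(400,250),interpolation=cv2.INTER_CUBIC).copy() if 0 else np.vstack([cv2.resize(sc[170:250,250:390],(400,230)),cv2.resize(w,(400,300))[:170]])])); print(observe()['wrist_force'])
E
```

```text
21.65 F [ 0.7 -0.7 -2.6] w 0.057256942964600085 pos [ 0.54  -0.113  0.139] j [ 66.  71. -58.  82.  -6.  85.  27.]
jar z [ 0.09 -0.63 -0.77] jar x [-0.12  0.77 -0.63] mouth [ 0.554 -0.205  0.101] low 0.081
brown blobs [[394.0, 229.0, 30]]
[ 0.26589903 -0.14403777 -3.85945831]
```

View pics/v8.png

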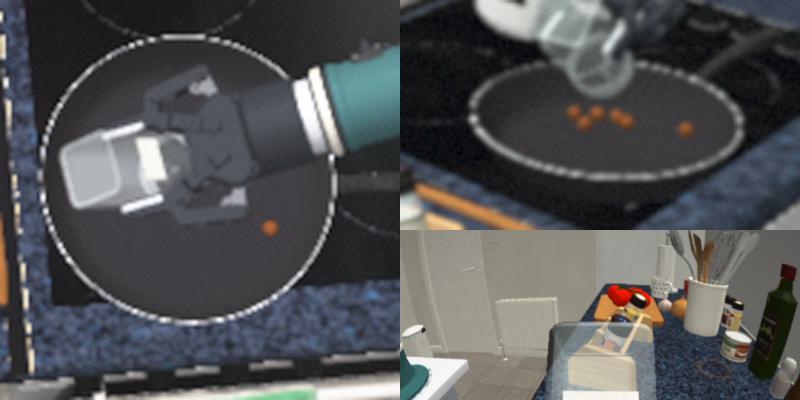

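All six nuts lie in the pan: in the scene panel at (573,112), (596,112), (583,124), (615,115), (627,122) and (685,130). The jar looks empty. Next, plan the return.

Run:
```python
from kin import *
q=observe()['joint_pos']; p,r=here(); R2=R.from_euler('z',-12,degrees=True)*G
gp,ge=json.load(open('grip.json')); gp=np.array(gp); gr=R.from_euler('xyz',ge,degrees=True); l=gp+.13*jz; s=np.array([.672,-.059,.24])
up=p+[0,0,.05]; plan(up,r,3); plan(s,R2,27,up,r); plan(l,gr,16,s,R2); plan(gp+.012*jz,gr,9,l,gr)
q=track(q,up,r,3); q=track(q,s,R2,27); q=track(q,l,gr,16); q=track(q,gp,gr,9)
```

```text
3 x [0.79, -0.0, -0.27, 0.0, 0.0, 0.0] 
27 x [-0.07, 0.29, -0.07, 0.1, -0.64, -0.42] 
16 x [0.43, 0.71, -0.1, -0.09, -0.0, -0.09] 
9 x [0.62, 0.0, 0.22, 0.0, 0.0, 0.0] 
err mm 0.0 deg 0.0 end [ 66.  69. -58.  82.  -7.  89.  24.] min [ 66.  69. -58.  82.  -7.  85.  24.] max [ 66.  72. -58.  82.  -6.  89.  27.]
err mm 0.0 deg 0.0 end [ 29.  15. -41. 124.  89.  28. -16.] min [ 29.  15. -66.  82.  -7.  27. -16.] max [ 66.  69. -41. 124.  89.  89.  34.]
err mm 0.0 deg 0.0 end [  5.  27. -48. 126. 100.  47. -37.] min [  5.  15. -48. 124.  89.  28. -37.] max [ 29.  27. -41. 127. 100.  47. -16.]
err mm 0.0 deg 0.0 end [ -4.  42. -44. 133. 116.  60. -59.] min [ -4.  27. -48. 126. 100.  47. -59.] max [  5.  42. -44. 133. 116.  60. -37.]
```

Call:
{"name": "apply_moves", "arguments": {"commands": [[0.79,0,-0.27,0,0,0],[0.79,0,-0.27,0,0,0],[0.79,0,-0.27,0,0,0],[-0.07,0.29,-0.07,0.1,-0.64,-0.42],[-0.07,0.29,-0.07,0.1,-0.64,-0.42],[-0.07,0.29,-0.07,0.1,-0.64,-0.42],[-0.07,0.29,-0.07,0.1,-0.64,-0.42],[-0.07,0.29,-0.07,0.1,-0.64,-0.42]]}}

```text
time: 22.52
position: [0.5713, -0.1159, 0.1903]
tool_rot: [165.2, -49.6, 118.7]
wrist_force: [0.6, -0.1, -3.9]
width: 0.0569
gripper_force: 93.3
```

Call:
{"name": "apply_moves", "arguments": {"commands": [[-0.07,0.29,-0.07,0.1,-0.64,-0.42],[-0.07,0.29,-0.07,0.1,-0.64,-0.42],[-0.07,0.29,-0.07,0.1,-0.64,-0.42],[-0.07,0.29,-0.07,0.1,-0.64,-0.42],[-0.07,0.29,-0.07,0.1,-0.64,-0.42],[-0.07,0.29,-0.07,0.1,-0.64,-0.42],[-0.07,0.29,-0.07,0.1,-0.64,-0.42],[-0.07,0.29,-0.07,0.1,-0.64,-0.42]]}}

```text
time: 23.18
position: [0.6171, -0.1096, 0.2036]
tool_rot: [163.1, -14.5, 131.5]
wrist_force: [-0.3, -0.3, -3.5]
width: 0.0572
gripper_force: 93.2
```

Call:
{"name": "apply_moves", "arguments": {"commands": [[-0.07,0.29,-0.07,0.1,-0.64,-0.42],[-0.07,0.29,-0.07,0.1,-0.64,-0.42],[-0.07,0.29,-0.07,0.1,-0.64,-0.42],[-0.07,0.29,-0.07,0.1,-0.64,-0.42],[-0.07,0.29,-0.07,0.1,-0.64,-0.42],[-0.07,0.29,-0.07,0.1,-0.64,-0.42],[-0.07,0.29,-0.07,0.1,-0.64,-0.42]]}}

```text
time: 23.77
position: [0.6491, -0.0903, 0.2226]
tool_rot: [167.6, 16.0, 141.6]
wrist_force: [0.0, 0.3, -3.2]
width: 0.0571
gripper_force: 93.2
```

Call:
{"name": "apply_moves", "arguments": {"commands": [[-0.07,0.29,-0.07,0.1,-0.64,-0.42],[-0.07,0.29,-0.07,0.1,-0.64,-0.42],[-0.07,0.29,-0.07,0.1,-0.64,-0.42],[-0.07,0.29,-0.07,0.1,-0.64,-0.42],[-0.07,0.29,-0.07,0.1,-0.64,-0.42],[-0.07,0.29,-0.07,0.1,-0.64,-0.42],[-0.07,0.29,-0.07,0.1,-0.64,-0.42],[0,0,0,0,0,0]]}}

```text
time: 24.43
position: [0.6695, -0.0551, 0.2387]
tool_rot: [-179.2, 44.6, 158.9]
wrist_force: [-0.7, 0.3, -5.0]
width: 0.0571
gripper_force: 93.2
```

```bash
python3 pst.py
python3 - <<'E'
from kin import *
gp,ge=json.load(open('grip.json')); gp=np.array(gp); gr=R.from_euler('xyz',ge,degrees=True); l=gp+.13*jz; plan(l,gr,17)
E
```

```text
24.4333 F [-0.7  0.3 -5. ] w 0.057102434335963174 pos [ 0.669 -0.055  0.239] j [ 28.  17. -43. 120.  84.  33. -10.]
jar z [ 0.4  -0.15  0.9 ] jar x [ 0.84 -0.34 -0.43] mouth [ 0.665 -0.052  0.339] low 0.326
brown blobs [[374.0, 190.0, 31], [380.0, 197.0, 30], [370.0, 199.0, 32], [383.0, 206.0, 60], [394.0, 229.0, 30]]
17 x [0.39, 0.66, -0.09, -0.09, -0.01, -0.08]
```

The top camera's blob areas (31, 30, 32, 60 for two touching, 30) confirm six nuts in the pan. Next: return over the bay.

Call:
{"name": "apply_moves", "arguments": {"commands": [[0.39,0.66,-0.09,-0.09,-0.01,-0.08],[0.39,0.66,-0.09,-0.09,-0.01,-0.08],[0.39,0.66,-0.09,-0.09,-0.01,-0.08],[0.39,0.66,-0.09,-0.09,-0.01,-0.08],[0.39,0.66,-0.09,-0.09,-0.01,-0.08],[0.39,0.66,-0.09,-0.09,-0.01,-0.08],[0.39,0.66,-0.09,-0.09,-0.01,-0.08],[0.39,0.66,-0.09,-0.09,-0.01,-0.08]]}}

```text
time: 25.15
position: [0.6557, 0.0564, 0.2049]
tool_rot: [-180.0, 45.0, 163.5]
wrist_force: [-0.3, -1.0, -2.9]
width: 0.0573
gripper_force: 93.3
```

Call:
{"name": "apply_moves", "arguments": {"commands": [[0.39,0.66,-0.09,-0.09,-0.01,-0.08],[0.39,0.66,-0.09,-0.09,-0.01,-0.08],[0.39,0.66,-0.09,-0.09,-0.01,-0.08],[0.39,0.66,-0.09,-0.09,-0.01,-0.08],[0.39,0.66,-0.09,-0.09,-0.01,-0.08],[0.39,0.66,-0.09,-0.09,-0.01,-0.08],[0.39,0.66,-0.09,-0.09,-0.01,-0.08],[0.39,0.66,-0.09,-0.09,-0.01,-0.08]]}}

```text
time: 25.82
position: [0.6278, 0.1738, 0.1697]
tool_rot: [179.7, 45.5, 169.4]
wrist_force: [0.4, 0.2, -2.5]
width: 0.0572
gripper_force: 93.3
```

Call:
{"name": "apply_moves", "arguments": {"commands": [[0.39,0.66,-0.09,-0.09,-0.01,-0.08],[0,0,0,0,0,0],[0,0,0,0,0,0],[0,0,0,0,0,0]]}}

```text
time: 26.15
position: [0.6243, 0.186, 0.1659]
tool_rot: [179.7, 45.6, 170.0]
wrist_force: [0.5, -0.2, -2.9]
width: 0.0573
gripper_force: 93.3
```

```bash
cat > ret.py <<'E'
from kin import *
gp,ge=json.load(open('grip.json')); gp=np.array(gp); gr=R.from_euler('xyz',ge,degrees=True)
def rel():
    s=observe(); p,r=here(); e=Jr.inv().apply(p-gp)*1e3
    print('t',s['time'],'F',s['wrist_force'].round(1),'T',s['ft_torque'].round(2),'w',s['width'],'jar-frame offset mm',e.round(1),'rot (jar axes) deg',np.degrees(Jr.inv().apply((r*gr.inv()).as_rotvec())).round(2)); return p,r
E
python3 - <<'E'
from ret import *
p,r=rel(); t=optics.capture('top')[:,:,::-1].copy(); cv2.imwrite('pics/tl.png',t)
De=D+(p-gp); e=proj('top',De); print('expected dial px',e)
def cen(im,c):
    hsv=cv2.cvtColor(im,cv2.COLOR_BGR2HSV); m=((hsv[:,:,2]>195)&(hsv[:,:,1]<60)).astype(np.uint8)*255
    k=np.zeros_like(m); x,y=map(int,c); k[y-14:y+15,x-17:x+18]=255; m&=k
    n=max(cv2.findContours(m,0,2)[0],key=cv2.contourArea); return cv2.fitEllipse(cv2.convexHull(n)),cv2.boundingRect(n)
print(cen(t,e)); print('baseline',proj('top',D),cen(cv2.imread('pics/top0.png'),proj('top',D)))
plan(gp+.05*jz,gr,6); plan(gp+.012*jz,gr,4,gp+.05*jz,gr)
E
```

```text
t 26.15 F [ 0.5 -0.2 -2.9] T [ 0.2  1.2 -0. ] w 0.05728547596350346 jar-frame offset mm [  3.1  -4.9 131.2] rot (jar axes) deg [ 0.14 -0.51 -0.02]
expected dial px [196.23334672 181.45789043]
(((194.83311462402344, 186.1241455078125), (22.532608032226562, 27.571353912353516), 79.44686126708984), (181, 175, 28, 21))
baseline [199.8159433  216.23448366] (((199.2918243408203, 216.38079833984375), (19.93794059753418, 25.300230026245117), 78.22991943359375), (187, 206, 25, 21))
6 x [0.65, 0.04, 0.2, 0.0, 0.01, -0.0] 
4 x [0.45, 0.0, 0.16, 0.0, 0.0, 0.0]
```

Run:
```python
from ret import *
p,r=rel()
def mask(im,lo_):
    hsv=cv2.cvtColor(im,cv2.COLOR_BGR2HSV); return ((hsv[:,:,2]>lo_)&(hsv[:,:,1]<60)).astype(np.uint8)
def ext(m,x0,x1,y0,y1):
    k=m[y0:y1,x0:x1]; return [int(v) for v in k.sum(1)],[int(v) for v in k.sum(0)]
sc=optics.capture('scene')[:,:,::-1].copy(); cv2.imwrite('pics/sl.png',sc)
t=cv2.imread('pics/tl.png'); t0=cv2.imread('pics/top0.png'); s0=cv2.imread('pics/scene0.png')
print('top rows 165-215',ext(mask(t,195),178,214,165,215)[0]); print('top0 rows 198-248',ext(mask(t0,195),182,218,198,248)[0])
gA=p-OFF*r.apply([0,0,1])
for dl in (-12,-8,-4,0,4,8):
    Q=Jr*R.from_euler('y',dl,degrees=True)
    rim=np.array([gA+Q.apply([.031*np.cos(a),.031*np.sin(a),.071]) for a in np.linspace(0,6.28,73)])
    a=np.array([proj('top',x) for x in rim]); b=np.array([proj('scene',x) for x in rim])
    print(dl,'top x %.0f-%.0f y %.0f-%.0f'%(*a[:,0][[a[:,0].argmin(),a[:,0].argmax()]],a[:,1].min(),a[:,1].max()),'scene x %.0f-%.0f y %.0f-%.0f'%(b[:,0].min(),b[:,0].max(),b[:,1].min(),b[:,1].max()))
rim=np.array([D+Jr.apply([.031*np.cos(a),.031*np.sin(a),0]) for a in np.linspace(0,6.28,73)]);a=np.array([proj('top',x) for x in rim]);print('rest top y',a[:,1].min(),a[:,1].max(),'x',a[:,0].min(),a[:,0].max())
b=np.array([proj('scene',x) for x in rim]);print('rest scene',b.min(0),b.max(0))
d=cv2.absdiff(sc,s0).max(2); 
hsv=cv2.cvtColor(sc,cv2.COLOR_BGR2HSV); m=((hsv[:,:,2]>165)&(hsv[:,:,1]<50)); 
for y in range(150,215,3): xs=np.where(m[y,180:260])[0]+180; print(y,(xs.min(),xs.max(),len(xs)) if len(xs) else '',end=' ')
```

```text
t 26.2 F [ 0.   0.5 -3.3] T [ 0.2   1.21 -0.04] w 0.057194156657450396 jar-frame offset mm [  3.3  -5.2 131.4] rot (jar axes) deg [ 0.16 -0.53 -0.05]
top rows 165-215 [0, 0, 0, 0, 0, 0, 0, 0, 0, 0, 7, 13, 17, 10, 8, 9, 9, 13, 17, 23, 24, 21, 21, 21, 20, 18, 20, 24, 18, 20, 18, 17, 13, 5, 4, 5, 3, 2, 13, 15, 15, 11, 10, 9, 2, 0, 0, 0, 0, 0]
top0 rows 198-248 [0, 0, 0, 0, 0, 0, 0, 0, 1, 10, 14, 17, 15, 15, 15, 20, 22, 24, 24, 15, 13, 11, 11, 11, 10, 11, 9, 14, 8, 2, 3, 4, 4, 3, 3, 5, 5, 3, 4, 9, 12, 14, 20, 21, 19, 19, 23, 22, 21, 21]
-12 top x 181-208 y 175-199 scene x 188-216 y 172-178
-8 top x 181-209 y 174-197 scene x 187-215 y 172-178
-4 top x 182-209 y 173-195 scene x 186-214 y 172-178
0 top x 182-210 y 172-192 scene x 185-212 y 171-179
4 top x 183-210 y 171-190 scene x 184-211 y 171-179
8 top x 183-210 y 170-188 scene x 184-210 y 171-180
rest top y 206.34926526677305 226.4061541195176 x 187.24386823566704 212.34136303500463
rest scene [199.83609859 227.7070567 ] [226.61113088 235.83972238]
150  153  156  159  162 (np.int64(223), np.int64(225), 3) 165 (np.int64(222), np.int64(225), 4) 168 (np.int64(222), np.int64(224), 3) 171 (np.int64(222), np.int64(225), 4) 174 (np.int64(199), np.int64(226), 19) 177 (np.int64(189), np.int64(227), 25) 180 (np.int64(188), np.int64(229), 22) 183 (np.int64(190), np.int64(232), 18) 186 (np.int64(189), np.int64(236), 13) 189  192  195  198  201  204 (np.int64(215), np.int64(221), 7) 207 (np.int64(210), np.int64(222), 13) 210 (np.int64(208), np.int64(223), 16) 213 (np.int64(203), np.int64(223), 16)
```

The jar pivoted about 10° in the pads: its lid sits towards the robot in both views. I'll turn the tool +10° about the jar's y axis about the grip point and check again.

```bash
cat >> ret.py <<'E'
DL=10
gA=gp-OFF*gr.apply([0,0,1]); gr2=R.from_rotvec(jy*np.radians(DL))*gr; gp2=gA+OFF*gr2.apply([0,0,1])
def rel2():
    s=observe(); p,r=here(); a=p-OFF*r.apply([0,0,1]); print('t',s['time'],'F',s['wrist_force'].round(1),'T',s['ft_torque'].round(2),'w',round(s['width'],4),'grip pt in jar frame mm',(Jr.inv().apply(a-gA)*1e3).round(1),'rot deg',np.degrees(Jr.inv().apply((r*gr2.inv()).as_rotvec())).round(2)); return a
def dialcheck(a,ds=(-6,-3,0,3,6)):
    t=optics.capture('top')[:,:,::-1].copy(); hsv=cv2.cvtColor(t,cv2.COLOR_BGR2HSV); m=((hsv[:,:,2]>195)&(hsv[:,:,1]<60)).astype(int)
    pr={}
    for dl in ds:
        Q=Jr*R.from_euler('y',dl,degrees=True); b=np.array([proj('top',a+Q.apply([.031*np.cos(w),.031*np.sin(w),.071])) for w in np.linspace(0,6.28,73)]); pr[dl]=np.r_[b.min(0),b.max(0)].round(1).tolist()
    x0,y0,x1,y1=map(int,pr[0]); k=m[y0-6:y1+14,x0-5:x1+6]; print(pr); print('rows from',y0-6,k.sum(1).tolist(),'cols from',x0-5,k[:28].sum(0).tolist())
E
python3 - <<'E'
from ret import *
q=observe()['joint_pos']; plan(gp2+.131*jz,gr2,4); q=track(q,gp2+.13*jz,gr2,4); track(q,gp2,gr2,8)
E
```

```text
4 x [0.13, 0.07, -0.04, -0.0, 0.44, -0.01] 
err mm 0.0 deg 0.0 end [ 11.  27. -52. 121.  82.  43. -18.] min [  6.  27. -52. 121.  82.  43. -33.] max [ 11.  29. -48. 123.  98.  49. -18.]
err mm 0.0 deg 0.0 end [  2.  39. -46. 129. 104.  48. -45.] min [  2.  27. -52. 121.  82.  43. -45.] max [ 11.  39. -46. 129. 104.  48. -18.]
```

Call:
{"name": "apply_moves", "arguments": {"commands": [[0.13,0.07,-0.04,0,0.44,-0.01],[0.13,0.07,-0.04,0,0.44,-0.01],[0.13,0.07,-0.04,0,0.44,-0.01],[0.13,0.07,-0.04,0,0.44,-0.01],[0,0,0,0,0,0],[0,0,0,0,0,0],[0,0,0,0,0,0]]}}

```text
time: 26.83
position: [0.6152, 0.1926, 0.1612]
tool_rot: [-180.0, 35.1, 170.3]
wrist_force: [-0.9, 0.3, -3.8]
width: 0.0573
gripper_force: 93.2
```

Run:
```python
from ret import *
a=rel2(); dialcheck(a); plan(gp2+.131*jz,gr2,1)
```

```text
t 26.8333 F [-0.9  0.3 -3.8] T [ 0.15  1.05 -0.03] w 0.0573 grip pt in jar frame mm [-3.000e-01  1.000e-01  1.307e+02] rot deg [-0.14  0.01  0.06]
{-6: [179.0, 174.3, 206.4, 196.9], -3: [179.3, 173.4, 206.7, 195.2], 0: [179.7, 172.6, 207.0, 193.4], 3: [180.0, 171.9, 207.3, 191.7], 6: [180.3, 171.3, 207.6, 190.0]}
rows from 166 [0, 0, 0, 0, 0, 0, 0, 7, 13, 17, 10, 8, 9, 14, 18, 25, 20, 19, 20, 21, 18, 19, 22, 20, 20, 16, 11, 0, 0, 1, 2, 3, 5, 4, 3, 2, 0, 0, 0, 0, 0] cols from 174 [0, 0, 0, 0, 0, 0, 5, 10, 12, 14, 11, 11, 11, 11, 11, 12, 15, 15, 15, 15, 15, 12, 13, 14, 13, 12, 13, 13, 12, 12, 13, 10, 7, 0, 0, 0, 0, 0, 0]
1 x [-0.04, -0.02, 0.01, 0.0, -0.01, 0.03]
```

The dial outline now matches the expected upright-in-bay lean (rows 173–192 against 172.6–193.4 expected). Next: lower along the jar axis.

Run:
```python
from ret import *
p,r=here(); plan(gp2+.065*jz,gr2,5); plan(gp2+.012*jz,gr2,5,gp2+.065*jz,gr2)
```

```text
5 x [0.56, -0.0, 0.33, 0.0, -0.0, 0.01] 
5 x [0.46, 0.0, 0.26, 0.0, 0.0, 0.0]
```

Call:
{"name": "apply_moves", "arguments": {"commands": [[0.56,0,0.33,0,0,0],[0.56,0,0.33,0,0,0],[0.56,0,0.33,0,0,0],[0.56,0,0.33,0,0,0],[0.56,0,0.33,0,0,0],[0,0,0,0,0,0],[0,0,0,0,0,0]]}}

```text
time: 27.47
position: [0.5881, 0.1983, 0.1016]
tool_rot: [-180.0, 35.0, 170.5]
wrist_force: [-0.6, 0.3, -2.6]
width: 0.057
gripper_force: 93.3
```

Run:
```python
from ret import *
a=rel2(); dialcheck(a); plan(gp2+.012*jz,gr2,6)
```

```text
t 27.4667 F [-0.6  0.3 -2.6] T [ 0.19  0.96 -0.01] w 0.057 grip pt in jar frame mm [-0.1  1.  65.1] rot deg [-0.2   0.11  0.19]
{-6: [182.5, 192.1, 208.7, 214.2], -3: [182.7, 191.2, 209.0, 212.5], 0: [183.0, 190.4, 209.2, 210.8], 3: [183.4, 189.7, 209.5, 209.2], 6: [183.7, 189.0, 209.8, 207.5]}
rows from 184 [0, 0, 0, 0, 0, 0, 0, 9, 16, 12, 8, 8, 10, 16, 19, 27, 20, 19, 20, 20, 19, 23, 19, 19, 16, 13, 3, 1, 2, 3, 5, 4, 2, 2, 10, 19, 17, 13, 2, 0] cols from 178 [0, 0, 0, 0, 0, 5, 9, 11, 14, 11, 12, 13, 12, 11, 13, 15, 14, 14, 14, 12, 12, 12, 15, 14, 13, 13, 14, 12, 13, 10, 7, 2, 0, 0, 0, 0, 0]
6 x [0.39, -0.01, 0.22, 0.0, -0.0, 0.01]
```

Run:
```python
from ret import *
p,r=here(); plan(gp2+.065*jz-.0025*jx,gr2,1); plan(gp2+.03*jz-.0025*jx,gr2,4,gp2+.065*jz-.0025*jx,gr2);plan(gp2+.008*jz-.0025*jx,gr2,4,gp2+.03*jz-.0025*jx,gr2)
```

```text
1 x [0.12, -0.06, -0.09, 0.01, -0.01, 0.04] 
4 x [0.38, 0.0, 0.22, 0.0, 0.0, 0.0] 
4 x [0.24, 0.0, 0.14, 0.0, 0.0, 0.0]
```

Call:
{"name": "apply_moves", "arguments": {"commands": [[0.12,-0.05,-0.09,0,0,0.03],[0.38,0,0.22,0,0,0],[0.38,0,0.22,0,0,0],[0.38,0,0.22,0,0,0],[0.38,0,0.22,0,0,0],[0,0,0,0,0,0]]}}

```text
time: 28.02
position: [0.5703, 0.2001, 0.0698]
tool_rot: [179.8, 35.0, 170.2]
wrist_force: [-0.1, 0.8, -3.5]
width: 0.0572
gripper_force: 93.2
```

Call:
{"name": "apply_moves", "arguments": {"commands": [[0.24,0,0.14,0,0,0],[0.24,0,0.14,0,0,0],[0.24,0,0.14,0,0,0],[0,0,0,0,0,0],[0,0,0,0,0,0]]}}

```text
time: 28.43
position: [0.5641, 0.2015, 0.0551]
tool_rot: [179.8, 35.0, 170.1]
wrist_force: [-0.4, -0.5, -3.1]
width: 0.0575
gripper_force: 93.2
```

Run:
```python
from ret import *
a=rel2(); dialcheck(a); plan(gp2+.002*jz-.001*jx,gr2,3)
```

```text
t 28.4333 F [-0.4 -0.5 -3.1] T [0.2  0.96 0.03] w 0.0575 grip pt in jar frame mm [-2.4 -0.1 12.7] rot deg [0.03 0.08 0.05]
{-6: [185.5, 206.0, 210.8, 227.8], -3: [185.7, 205.2, 211.1, 226.2], 0: [186.0, 204.3, 211.4, 224.5], 3: [186.3, 203.6, 211.6, 222.9], 6: [186.6, 203.0, 211.9, 221.3]}
rows from 198 [0, 0, 0, 0, 0, 0, 0, 10, 14, 11, 7, 8, 10, 15, 21, 25, 19, 20, 19, 18, 19, 23, 18, 19, 16, 12, 1, 2, 4, 4, 5, 9, 14, 10, 12, 9, 10, 8, 5, 0] cols from 181 [0, 0, 0, 0, 0, 5, 9, 12, 15, 12, 11, 11, 12, 10, 15, 14, 14, 13, 13, 11, 12, 13, 15, 13, 12, 13, 13, 14, 11, 9, 5, 0, 0, 0, 0, 0]
3 x [0.15, -0.0, 0.11, 0.0, -0.0, -0.0]
```

No contact yet, with 12.7 mm to go. I'll lower slowly until the seat takes the weight.

Call:
{"name": "apply_moves", "arguments": {"commands": [[0.14,0,0.09,0,0,0],[0.14,0,0.09,0,0,0],[0.14,0,0.09,0,0,0],[0,0,0,0,0,0],[0,0,0,0,0,0]]}}

```text
time: 28.9
position: [0.5611, 0.2022, 0.0464]
tool_rot: [179.8, 35.1, 170.1]
wrist_force: [1.1, 0.6, -2.0]
width: 0.0569
gripper_force: 93.3
```

```bash
python3 -c "
from ret import *
rel2()"
```

```text
t 28.9 F [ 1.1  0.6 -2. ] T [0.1  0.43 0.03] w 0.0569 grip pt in jar frame mm [-1.6  0.1  3.4] rot deg [ 0.04 -0.    0.04]
```

Call:
{"name": "apply_moves", "arguments": {"commands": [[0.1,0,0.06,0,0,0],[0,0,0,0,0,0],[0,0,0,0,0,0]]}}

```text
time: 29.15
position: [0.5617, 0.2023, 0.046]
tool_rot: [179.8, 35.3, 170.1]
wrist_force: [1.3, -1.1, 5.8]
width: 0.0571
gripper_force: 94.1
```

```bash
python3 -c "
from ret import *
rel2()"
```

```text
t 29.15 F [ 1.3 -1.1  5.8] T [-0.46 -0.27 -0.08] w 0.0571 grip pt in jar frame mm [-1.   0.4  3.1] rot deg [ 0.05 -0.25  0.03]
```

The seat takes the weight: force went from −3 to +5.8 N, 3 mm above nominal. Releasing, then backing straight out.

Call:
{"name": "apply_moves", "arguments": {"commands": [[0,0,0,0,0,0],[0,0,0,0,0,0],[0,0,0,0,0,0],[0,0,0,0,0,0],[0,0,0,0,0,0],[0,0,0,0,0,0]], "claw": 1}}

```text
time: 29.65
position: [0.5594, 0.2023, 0.0438]
tool_rot: [179.8, 35.0, 170.1]
wrist_force: [0.1, -0.2, 0.3]
width: 0.0853
gripper_force: 0.0
```

```bash
python3 -c "
from ret import *
rel2(); dialcheck(D-.071*jz); print(observe()['joint_pos'].round(0)); p,r=here(); track(observe()['joint_pos'],p-.12*r.apply([0,0,1]),r,8)"
```

```text
t 29.65 F [ 0.1 -0.2  0.3] T [0.07 0.55 0.08] w 0.0853 grip pt in jar frame mm [-1.9 -0.1  0.4] rot deg [0.04 0.08 0.05]
{-6: [186.7, 208.0, 211.8, 229.7], -3: [187.0, 207.2, 212.1, 228.0], 0: [187.2, 206.3, 212.3, 226.4], 3: [187.5, 205.6, 212.6, 224.8], 6: [187.8, 205.0, 212.9, 223.2]}
rows from 200 [0, 0, 0, 0, 0, 7, 13, 12, 9, 8, 9, 16, 20, 25, 18, 20, 19, 16, 21, 22, 19, 17, 16, 10, 0, 1, 3, 6, 7, 13, 17, 14, 16, 20, 21, 23, 23, 16, 12, 0] cols from 182 [0, 1, 1, 0, 2, 10, 10, 15, 15, 13, 12, 11, 11, 13, 14, 15, 13, 13, 11, 11, 12, 14, 12, 13, 13, 12, 13, 11, 10, 6, 0, 0, 0, 0, 0, 0]
[  1.  39. -46. 126. 100.  49. -40.]
err mm 0.0 deg 0.0 end [  6.  21. -56. 133.  82.  45. -33.] min [  1.  21. -56. 126.  82.  45. -40.] max [  6.  39. -46. 133. 100.  49. -33.]
```

Call:
{"name": "apply_moves", "arguments": {"commands": [[0,0,-0.3,0,0,0],[0,0,-0.6,0,0,0],[0,0,-0.8,0,0,0],[0,0,-0.9,0,0,0],[0,0,-0.9,0,0,0],[0,0,-0.9,0,0,0],[0,0,-0.9,0,0,0],[0,0,-0.7,0,0,0]]}}

```text
time: 30.37
position: [0.4907, 0.2143, 0.1435]
tool_rot: [179.8, 35.1, 170.2]
wrist_force: [-0.7, 0.0, 0.2]
width: 0.0854
gripper_force: 0.0
```

Call:
{"name": "apply_moves", "arguments": {"commands": [[0,0,0,0,0,0],[0,0,0,0,0,0],[0,0,0,0,0,0],[0,0,0,0,0,0]]}}

```text
time: 30.7
position: [0.4917, 0.2131, 0.1414]
tool_rot: [179.9, 35.0, 170.1]
wrist_force: [-0.0, 0.3, -0.8]
width: 0.0848
gripper_force: 0.0
```

Run:
```python
from ret import *
rel2(); dialcheck(D-.071*jz); print(here()[0])
t=optics.capture('top')[:,:,::-1].copy(); s=optics.capture('scene')[:,:,::-1].copy(); cv2.imwrite('pics/tf.png',t); cv2.imwrite('pics/sf.png',s)
t0=cv2.imread('pics/top0.png'); s0=cv2.imread('pics/scene0.png')
def rows(im,n,lo_,x0,x1,y0,y1):
    hsv=cv2.cvtColor(im,cv2.COLOR_BGR2HSV); m=((hsv[:,:,2]>lo_)&(hsv[:,:,1]<60)).astype(int)[y0:y1,x0:x1]; print(n,'r',m.sum(1).tolist(),'c',m.sum(0).tolist())
rows(t0,'top0',195,182,218,200,228); rows(t,'topf',195,182,218,200,228)
rows(s0,'sc0',165,195,235,222,252); rows(s,'scf',165,195,235,222,252)
# template shift of dial region (scene) and of spice caps, spoon (top)
def sh(a,b,x0,y0,x1,y1,k=6):
    r=cv2.matchTemplate(b[y0-k:y1+k,x0-k:x1+k],a[y0:y1,x0:x1],cv2.TM_CCOEFF_NORMED); _,v,_,l=cv2.minMaxLoc(r); return (l[0]-k,l[1]-k,round(v,3))
print('spice L',sh(t0,t,158,206,180,246),'spice R',sh(t0,t,226,212,248,250),'spoon',sh(t0,t,276,150,304,256),'pan',sh(t0,t,312,160,420,265))
print('scene spice L',sh(s0,s,170,248,200,300),'R',sh(s0,s,238,226,265,274),'shaker',sh(s0,s,198,225,236,290))
```

```text
t 30.7 F [-0.   0.3 -0.8] T [0.07 0.58 0.04] w 0.0848 grip pt in jar frame mm [-105.3   -1.1   60. ] rot deg [ 0.03  0.12 -0.02]
{-6: [186.7, 208.0, 211.8, 229.7], -3: [187.0, 207.2, 212.1, 228.0], 0: [187.2, 206.3, 212.3, 226.4], 3: [187.5, 205.6, 212.6, 224.8], 6: [187.8, 205.0, 212.9, 223.2]}
rows from 200 [0, 0, 0, 0, 0, 7, 13, 13, 9, 8, 9, 16, 20, 25, 18, 20, 19, 16, 20, 23, 19, 17, 16, 10, 0, 1, 3, 4, 7, 17, 20, 17, 18, 20, 22, 22, 25, 26, 27, 26] cols from 182 [0, 0, 0, 0, 1, 10, 10, 15, 15, 13, 12, 11, 11, 13, 14, 15, 13, 13, 11, 12, 13, 14, 12, 13, 13, 12, 13, 11, 10, 6, 0, 0, 0, 0, 0, 0]
[0.49167839 0.21321154 0.14130758]
top0 r [0, 0, 0, 0, 0, 0, 1, 10, 14, 17, 15, 15, 15, 20, 22, 24, 24, 15, 13, 11, 11, 11, 10, 11, 9, 14, 8, 2] c [0, 0, 0, 0, 0, 6, 9, 13, 14, 11, 13, 15, 18, 17, 17, 16, 14, 13, 10, 10, 8, 8, 9, 11, 10, 11, 11, 10, 10, 8, 0, 0, 0, 0, 0, 0]
topf r [0, 0, 0, 0, 0, 7, 13, 13, 9, 8, 9, 16, 20, 25, 18, 20, 19, 17, 21, 22, 19, 17, 16, 10, 0, 1, 2, 4] c [0, 0, 0, 0, 2, 10, 10, 14, 15, 13, 12, 11, 11, 13, 14, 15, 13, 13, 12, 12, 12, 14, 12, 13, 13, 12, 13, 11, 10, 6, 0, 0, 0, 0, 0, 0]
sc0 r [0, 0, 0, 0, 0, 0, 4, 10, 11, 8, 13, 18, 20, 21, 21, 22, 21, 20, 18, 19, 16, 15, 9, 12, 13, 17, 17, 13, 16, 15] c [0, 0, 0, 0, 0, 0, 4, 8, 10, 11, 11, 12, 13, 13, 13, 16, 18, 19, 19, 21, 20, 20, 22, 21, 21, 14, 9, 6, 6, 7, 7, 8, 6, 4, 1, 3, 2, 1, 2, 1]
scf r [0, 0, 0, 0, 0, 0, 0, 0, 1, 5, 8, 11, 14, 16, 17, 18, 17, 17, 17, 16, 16, 12, 7, 10, 11, 17, 18, 17, 20, 21] c [0, 0, 0, 0, 0, 6, 9, 9, 9, 11, 11, 11, 12, 13, 16, 19, 20, 21, 22, 21, 16, 16, 9, 7, 4, 2, 3, 3, 6, 6, 5, 4, 4, 4, 3, 1, 2, 1, 0, 0]
spice L (0, 0, 1.0) spice R (0, 0, 1.0) spoon (0, 0, 0.999) pan (0, 0, 0.976)
scene spice L (0, 0, 0.999) R (0, 0, 0.981) shaker (-2, 0, 0.825)
```

The spice jars, spoon and pan have not moved. The dial sits about 4 mm further back than at the start, so I'll measure whether the jar's foot is off the board.

Run:
```python
from ret import *
t0,s0,t,s=[cv2.imread('pics/%s.png'%n) for n in('top0','scene0','tf','sf')]
def sh(a,b,x0,y0,x1,y1,k=5,f=8):
    A_=cv2.resize(a[y0:y1,x0:x1],None,fx=f,fy=f,interpolation=cv2.INTER_CUBIC); B_=cv2.resize(b[y0-k:y1+k,x0-k:x1+k],None,fx=f,fy=f,interpolation=cv2.INTER_CUBIC)
    r=cv2.matchTemplate(B_,A_,cv2.TM_CCOEFF_NORMED); _,v,_,l=cv2.minMaxLoc(r); return (l[0]/f-k,l[1]/f-k,round(v,3))
# expected px of points on the label side and the feet
for nm,P in(('label z15',[-.029,0,.015]),('label z40',[-.029,0,.04]),('foot front',[-.029,0,0])):
    W=D+Jr.apply(np.array(P)-[0,0,.126]); print(nm,proj('top',W).round(1),proj('scene',W).round(1))
hs=cv2.cvtColor(t0,cv2.COLOR_BGR2HSV)
for n,a in(('t0',t0),('tf',t)): print(n,'col 200 V rows 226-258',a[226:258,197:204].mean(1).max(1).round().astype(int).tolist())
print('label scene',sh(s0,s,221,256,239,273)); print('label top',sh(t0,t,193,238,209,245))
print('rim outline scene',sh(s0,s,199,226,213,244))
# effect of a tilt d about the board's top edge (foot slides forward) on px
for d in(2,4,6):
    piv=np.array([.029,0,.062]); Q=R.from_euler('y',d,degrees=True)
    for nm,P in(('dial',[0,0,.126]),('label',[-.029,0,.035]),('foot',[-.029,0,0])):
        P=np.array(P); W0=D+Jr.apply(P-[0,0,.126]); W1=D+Jr.apply(piv+Q.apply(P-piv)-[0,0,.126]); print(d,nm,'top',(proj('top',W1)-proj('top',W0)).round(1),'scene',(proj('scene',W1)-proj('scene',W0)).round(1))
```

```text
label z15 [202.1 250. ] [233.  278.9]
label z40 [201.2 244.8] [230.  268.3]
foot front [202.7 253.1] [234.7 285.2]
t0 col 200 V rows 226-258 [214, 155, 154, 154, 165, 185, 190, 188, 188, 188, 189, 193, 200, 221, 227, 222, 221, 221, 220, 237, 249, 251, 251, 252, 253, 252, 253, 254, 254, 239, 146, 89]
tf col 200 V rows 226-258 [159, 160, 180, 198, 201, 200, 203, 206, 226, 239, 250, 252, 251, 242, 228, 228, 228, 227, 229, 246, 251, 251, 252, 252, 253, 253, 252, 253, 254, 240, 149, 90]
label scene (-1.125, -1.125, 0.941)
label top (4.875, -4.125, 0.642)
rim outline scene (-1.625, 0.125, 0.973)
2 dial top [ 0.1 -1. ] scene [-0.6 -0.4]
2 label top [-0.1 -0.1] scene [-0.  -0.9]
2 foot top [-0.2  0.3] scene [ 0.3 -0.8]
4 dial top [ 0.3 -1.9] scene [-1.2 -0.7]
4 label top [-0.3 -0.3] scene [-0.1 -1.7]
4 foot top [-0.4  0.5] scene [ 0.5 -1.7]
6 dial top [ 0.4 -2.8] scene [-1.8 -1. ]
6 label top [-0.4 -0.5] scene [-0.1 -2.6]
6 foot top [-0.7  0.7] scene [ 0.7 -2.6]
```

The jar leans on the back board about 3–4° more than before, with its foot roughly 4 mm forward. It is stable and in its bay with the lid up. The gripper is clear and nothing else has moved, so I'm handing in.

```bash
python3 -c "
from rig import manip
print(manip.finish_job())"
```

```text
the job is handed in; nothing more can be done
None
```

I handed the job in at about 31 s: dial turned to its stop at the largest opening, all six hazelnuts in the pan, and the jar back in its bay, lid up, leaning 3–4° further back than before with its foot about 4 mm forward; the spice jars, spoon and pan did not move.

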